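Spin-check a pot on the soft-drive banding wheel

TASK

Check that the pot on the banding wheel runs true: with the wooden crank handle bring the wheel head up to about one turn every five seconds, anticlockwise seen from above, and keep it at that pace for at least five seconds, then bring it to rest with the red stripe at the yellow pointer and let go of the handle. The pot stands loose: never touch it, never let it slide out of the middle or tip, and never let the head turn faster than one turn in three seconds. Leave everything else on the bench where it is.

Things in the scene. Friction and masses are not known exactly. Their poses are not given: they have to be found in the camera images.
- wheel_base: Green fixed stand of the banding wheel, round foot 200 mm across. Origin: centre of its underside on the bench top; its z is the upright wheel axis. Along its +x a strip leads to a 14 mm post, 165 mm from the axis, that carries the yellow pointer. Place and yaw vary
- pointer (a point): Inner tip of the yellow pointer (34 mm long, top 112 mm above the bench), on the base's +x axis 146 mm from the wheel axis, pointing at the axis: the direction in which the red stripe must stop
- wheel_head (a joint): Angle (rad) of the heavy aluminium head (disc 180 mm across, 33 mm thick, top at 120 mm) to the base, growing anticlockwise from above, counting on past full turns; stripe at pointer at every multiple of 2 pi. 3.5 kg, inertia 0.014 kg m2 (true 0.7 to 1.4 times that). A felt drag inside brakes it with 0.0015 to 0.009 N m, different each time, plus 0.002 N m per rad/s. No stops
- crank (a joint): Angle (rad) of the crank relative to the head, growing anticlockwise. An oil clutch couples them: 0.0135 N m per rad/s of speed difference. So the head lags by 0.6 to 1.3 s, runs slower than the crank (for head 1.26 the crank needs 1.5 to 2.1 rad/s), coasts on when the crank stops and is braked by it, and stays put when the crank creeps slower than 0.1 to 0.7 rad/s. No stops
- mark (a point): Outer end of the red stripe (18 mm wide, radial, from 46 mm off the axis to the rim) on top of the wheel head, 85 mm from the axis, 120 mm above the bench
- grip (a point): Grip point on the axis of the upright dark wooden crank handle, 152 mm above the bench: a sleeve 26 mm across, from 79 to 175 mm up, spinning freely on its own axis, so it can be gripped firmly from above with a fixed hand direction. It circles 120 mm from the wheel axis, on an arm that runs under the head. Starts at any angle
- pot: Loose terracotta cup-shaped pot, 84 mm across, 85 mm high, about 0.4 kg, standing in the middle of the wheel head (its underside at 120 mm). Origin: centre of its underside
- paint_jar: Loose yellow jar, 76 mm across, 110 mm high; leave alone. Origin: centre of its underside
- beaker: Loose white cup, 72 mm across, 90 mm high; leave alone. Origin: centre of its underside
- slip_bowl: Loose black bowl, 120 mm across, 55 mm high; leave alone. Origin: centre of its underside
- pine_block: Loose pine block 100 x 60 x 30 mm; leave alone. Origin: centre of its underside
- brush: Loose brush lying flat on the left; leave alone. Its origin lies at its underside
There are look-alikes about, which are no part of the job. What is meant by the pot is not pink, and is the larger of those in its own colour.

How it is judged:
By the outcome, as a careful person would: the job done as asked, in the order asked, and still so for the second after the job is handed in, with the robot touching nothing.
It also fails if it takes over 61 s, if anything falls off the work surface, if the arm or the gripper's body presses on something with over 40 N, if the wrist force passes 120 N, or if a joint passes its speed limit or range.

ROBOT

A 7-joint arm with a two-finger parallel gripper is mounted at the origin on the work surface. World frame = base frame: x ahead of the robot, y to its left, z up, the work surface at z = 0. Lengths are in m, angles in rad, forces in N, time in s.
With the tool pointing down it reaches from about 0.35 to 0.9 m from the base axis. Payload 8.1 kg.
Tool frame: the origin (TCP) lies at the very end of the fingers, on their centre line; the grasp point (between the pads) lies 19 mm behind it; z points along the fingers, y is the direction in which the jaws open and shut (so a half turn about z gives the same grasp; the last joint's range is limited). The gripper opens to 92 mm and grips with 3 to 60 N. Pads are 19 mm wide; open, the fingers measure 130 mm over their backs; the gripper's body (75 mm by 190 mm) begins 47 mm behind the grasp point.
Start: joints at [-1.354, 0.434, 0.025, 1.573, -0.012, 1.134, -0.075], TCP at [0.197, 0.593, 0.227] pointing down, gripper open.
Joint ranges: [-2.62, 2.62], [-0.44, 2.09], [-1.27, 1.32], [0.08, 2.57], [-1.32, 4.46], [0.12, 2], [-2.74, 2.74]. Speed limits (rad/s): [2.22, 2.22, 3.01, 3.01, 3.14, 3.14, 3.14].

INTERFACE

Orientations are given as a rotation vector (axis times angle).
In Python, from cell import observe, get_image, sign_off gives the robot as it stands.
- The arm moves only by the tool arm_command, never from a script. Its argument "deltas" is a list of rows, each an object with "xyz": the shift along the tool's x, y, z in cm, a list of three; "turn": the turn about the tool's z in degrees; "jaw": the closure in counts, from 0 (fully open) to 255 (shut). A call has 1 to 5 rows; each row is the pose to reach, as a shift and turn from the pose measured when the call began, along the tool's axes at that moment; what a row does not reach only later rows make up. A row lasts 1/12 s, in which the tool goes at most 41.7 mm and 7.16 degrees, less where a joint would pass 70% of its speed; a pose out of reach is approached as far as the arm can. A call with a gripper value outside its range is refused whole. The fingers move at their own pace and stop on an object; "force" is the grip in N (left out, the last holds). Time passes only in rows, so rows that repeat a pose let the fingers close. It gives the time, the measured TCP pose, the force and the opening at its end, in the units of the state.
- observe(): the state, without advancing time (a new reading comes with each control period).
- get_image(name): name is "scene" or "top"; returns a dict with "frame" (480x640x3 uint8, red, green, blue), "depth" (480x640 float32, m along the optical axis (not along the pixel's ray), 0 where there is no reading), "camera_matrix" (3x3 intrinsics, pixels), "cam_to_world" (4x4, takes a point from camera to world coordinates). Camera axes: x right, y up, looking along -z (the intrinsics and any distortion apply to the point x, -y, -z); pixel columns grow to the right and rows downward; lengths in m; the calibration is good to about 2 mm. A picture is of the moment at which its call begins.
- sign_off(): hands the job in, once; it reports no verdict.
The state is a dict: "clock": time; "joints": joint angles; "dq": joint speeds; "joint_efforts": joint torques, N m; "position": TCP position; "ee_rot": TCP orientation; "force": force on the tool from outside, world axes, zero at the start; "ft_torque": the same for the moment, N m; "width": opening from 0.0 (shut) to 1.0 (fully open).
Only numpy, scipy, OpenCV 4.12 (cv2) and the standard library are available. Lean on these libraries where they do the work, as an engineer would, in place of code of your own. Each camera call takes 0.05 s, during which the arm holds its last target.

## Working session

There is one attempt and no reset: what is moved stays moved. The work goes in short steps, Python scripts to look and compute and a tool call to move; the robot and the scene stay as the last step left them, time stands still between calls to the robot, and variables do not carry over. Pictures are saved under pics/ and viewed, and the job is handed in when it is done.

Besides the shell and the picture viewer there is one more tool, called after "Call:" as a command line: name --argument value ..., lists and objects as JSON in quotes. arm_command: Moves the arm, as the interface text tells. Its arguments: {"type":"object","properties":{"deltas":{"type":"array","items":{"type":"object","properties":{"xyz":{"type":"array","items":{"type":"number"}},"turn":{"type":"number"},"jaw":{"type":"number"}}}},"force":{"type":"number"}},"required":["deltas"]}

```bash
mkdir -p pics; ls; cat > h.py <<'E'
import numpy as np,cv2
from cell import observe,get_image,sign_off
def save(n,im): cv2.imwrite('pics/'+n+'.png',im[...,::-1])
def ray(I,u,v,z):
    K=np.array(I['camera_matrix']);T=np.array(I['cam_to_world'])
    d=np.array([(u-K[0,2])/K[0,0],-(v-K[1,2])/K[1,1],-1.])
    d=T[:3,:3]@d;o=T[:3,3]
    return o+d*(z-o[2])/d[2]
def pix(I,p):
    K=np.array(I['camera_matrix']);T=np.array(I['cam_to_world'])
    c=T[:3,:3].T@(np.array(p)-T[:3,3]); return K[0,2]+K[0,0]*c[0]/-c[2],K[1,2]-K[1,1]*c[1]/-c[2]
def cloud(I):
    K=np.array(I['camera_matrix']);T=np.array(I['cam_to_world']);D=I['depth']
    v,u=np.mgrid[:480,:640]
    P=np.stack([(u-K[0,2])/K[0,0]*D,-(v-K[1,2])/K[1,1]*D,-D],-1)
    return P@T[:3,:3].T+T[:3,3]
E
python3 - <<'E'
from h import *
print(observe())
for n in('scene','top'):
    I=get_image(n);save(n+'0',I['frame']);np.savez(n+'0.npz',**I);print(n,I['camera_matrix'],I['cam_to_world'])
E
```

```text
pics
{'clock': 0.0, 'joints': array([-1.35356982,  0.43519581,  0.02497775,  1.57409414, -0.01164052,
        1.13400594, -0.07507073]), 'dq': array([ 6.96375061e-04,  3.69542358e-05,  9.21982392e-04, -1.05255524e-04,
       -7.02179772e-04, -7.89228503e-04, -1.75573343e-03]), 'joint_efforts': array([-8.52232952e-04, -6.67831564e+01,  9.84518901e-01, -3.14477599e+01,
       -6.06882828e-02,  4.22964175e-02,  1.83741481e-04]), 'position': array([0.19638396, 0.59280384, 0.22596305]), 'ee_rot': array([-5.00317185e-01, -3.10135223e+00,  2.43697201e-03]), 'force': array([0.1402738 , 0.0560366 , 0.84960289]), 'ft_torque': array([-0.01805557,  0.00505837, -0.01282357]), 'width': 0.9958880155858131}
scene [[449.52033474   0.         312.68632994]
 [  0.         449.52033474 241.62650408]
 [  0.           0.           1.        ]] [[-0.3922509  -0.72812552  0.56211427  1.19633105]
 [ 0.91985028 -0.30794238  0.24299578  0.28538845]
 [-0.00383262  0.61237629  0.79055714  1.06145039]
 [ 0.          0.          0.          1.        ]]
top [[433.0130458    0.         323.29364858]
 [  0.         433.0130458  245.41147037]
 [  0.           0.           1.        ]] [[-1.83943946e-02  9.76029443e-01 -2.16859802e-01  2.74070551e-01]
 [-9.99823355e-01 -1.87939040e-02  2.20149954e-04  4.08999923e-03]
 [-3.86076946e-03  2.16825544e-01  9.76202734e-01  1.26584545e+00]
 [ 0.00000000e+00  0.00000000e+00  0.00000000e+00  1.00000000e+00]]
```

View pics/scene0.png

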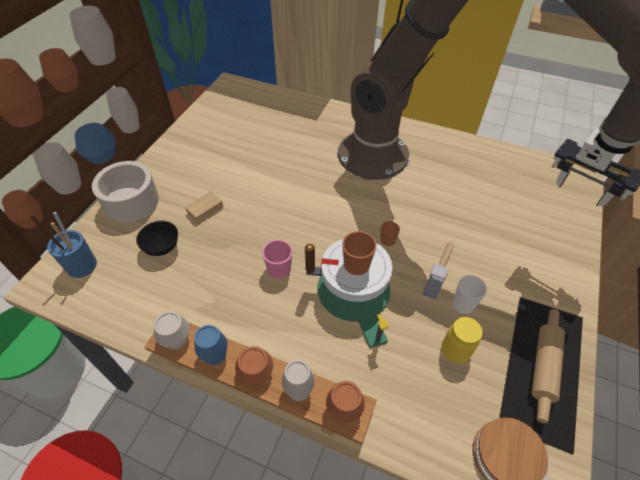

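View pics/top0.png

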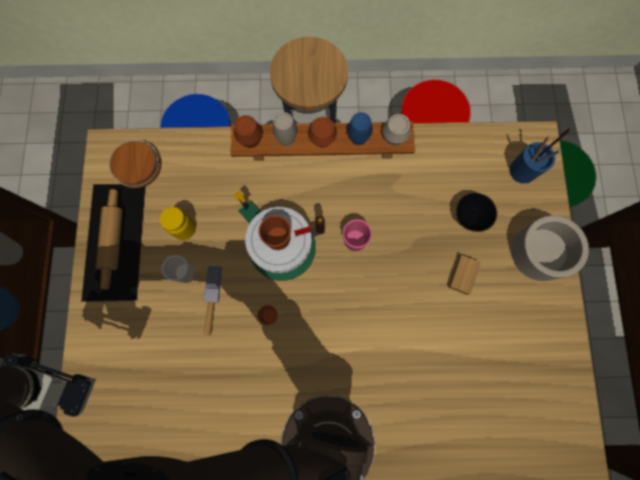

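The top view has up = +x and left = +y. The candidates for the pot are:
- terracotta cup on the wheel: scene (358,252), top (275,230)
- small terracotta cup: scene (390,233), top (268,315)
- pink cup: scene (278,260), top (357,235)
- terracotta cups on the board: scene (254,367) and (345,400)

I choose the one on the wheel. For the handle it is the dark upright at scene (310,258), top (320,224). Next I measure and take a close crop.

```bash
cat > m.py <<'E'
from h import *
def blobs(I,name,lo,hi,zr,win=None):
    hsv=cv2.cvtColor(I['frame'],cv2.COLOR_RGB2HSV)
    m=cv2.inRange(hsv,lo,hi)
    n,l,s,c=cv2.connectedComponentsWithStats(m)
    P=cloud(I)
    for i in range(1,n):
        if s[i,4]<12: continue
        q=P[l==i]; print(name,s[i],c[i].round(1),'med',np.median(q,0).round(3),'zmax',np.percentile(q[:,2],95).round(3))
E
python3 - <<'E'
from m import *
for n in('top','scene'):
    I=np.load(n+'0.npz');P=cloud(I)
    print(n,'table z',np.median(P[330:360,380:480,2]) if n=='top' else '')
    blobs(I,'red',(0,190,120),(4,255,255),0);blobs(I,'yel',(22,190,140),(32,255,255),0);blobs(I,'green',(65,80,20),(90,255,255),0)
    # disc top by height
    roi=(abs(P[...,2]-0.120)<0.006)&(P[...,0]>0.3)&(P[...,0]<0.8)&(abs(P[...,1])<0.35)
    k,l,s,c=cv2.connectedComponentsWithStats(roi.astype(np.uint8))
    for i in range(1,k):
        if s[i,4]>100:
            q=P[l==i];(x,y),r=cv2.minEnclosingCircle(q[:,:2].astype(np.float32));print('disc',s[i],x,y,r)
    roi=(P[...,2]>0.14)&(P[...,2]<0.19)&(P[...,0]>0.3)&(P[...,0]<0.8)&(abs(P[...,1])<0.25)
    k,l,s,c=cv2.connectedComponentsWithStats(roi.astype(np.uint8))
    for i in range(1,k):
        if s[i,4]>8: print('handle?',s[i],c[i],np.median(P[l==i],0).round(3))
    for z in (0.200,0.208):
        pass
    cr=I['frame'][170:290,200:400] if n=='top' else I['frame'][200:360,250:450]
    save('crop_'+n,cv2.resize(cr,None,fx=4,fy=3.6 if 0 else 4,interpolation=cv2.INTER_CUBIC)[:600,:800])
E
```

```text
top table z -0.0010906706832289892
red [ 402   80   68   43 2355] [435.5 103.1] med [ 1.28  -0.498 -0.45 ] zmax -0.442
red [296 228  13   7  47] [302.  230.8] med [0.57  0.061 0.12 ] zmax 0.123
yel [235 192   9   9  49] [238.9 195.7] med [0.678 0.238 0.111] zmax 0.115
yel [160 207  25  27 490] [171.5 219.9] med [0.612 0.424 0.11 ] zmax 0.114
green [ 562  141   33   65 1385] [577.5 172.7] med [ 0.947 -1.068 -0.451] zmax -0.444
green [240 202  19  20 192] [249.2 211.2] med [0.664 0.226 0.012] zmax 0.017
green [255 238  59  42 400] [291.1 268.1] med [0.476 0.094 0.014] zmax 0.018
disc [ 246  207   66   64 2400] 0.5516068339347839 0.1258583664894104 0.09052766859531403
disc [267 227  21  18 157] 0.5544065833091736 0.1291036754846573 0.028246715664863586
handle? [315 216  10  12  97] [319.89690722 221.48453608] [0.58  0.011 0.174]
handle? [262 219  27  24 230] [272.65217391 226.56956522] [0.576 0.14  0.167]
handle? [270 237  21  13  50] [281.52 245.44] [0.517 0.112 0.165]
scene table z 
red [  22  443   98   37 1973] [ 63.1 466.7] med [ 1.22  -0.554 -0.45 ] zmax -0.445
green [140   0  36  80 869] [156.6  36.1] med [-0.317 -1.132  0.002] zmax 0.158
green [ 163    0   43   68 1783] [187.   29.6] med [-0.457 -1.044  0.029] zmax 0.134
green [ 319  277   70   70 1655] [356.5 311.2] med [0.621 0.175 0.015] zmax 0.021
green [   0  308   63   72 3234] [ 24.9 343. ] med [ 0.95  -0.951 -0.451] zmax -0.444
disc [ 321  239   71   58 2226] 0.5517436265945435 0.12561927735805511 0.09168558567762375
handle? [344 236  30  19 361] [358.68144044 244.81440443] [0.522 0.119 0.168]
handle? [304 243  11  17 148] [309.35135135 251.12837838] [0.591 0.014 0.171]
handle? [342 250  31  22 283] [356.18374558 263.67491166] [0.584 0.136 0.167]
```

View pics/crop_top.png

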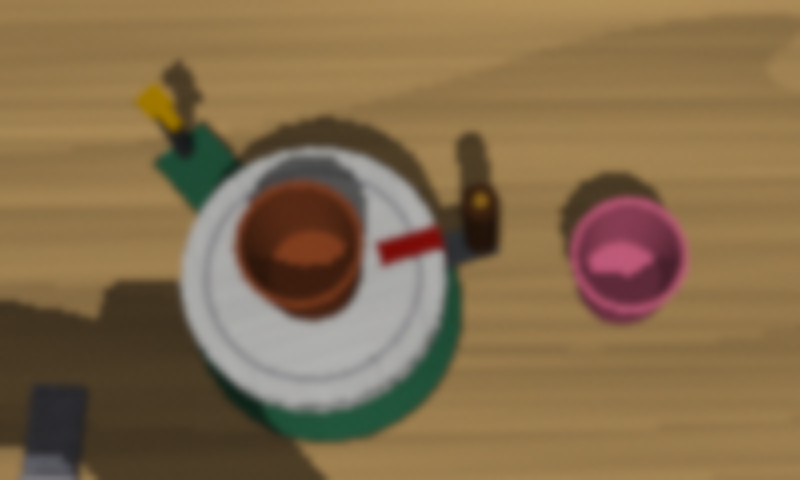

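View pics/crop_scene.png

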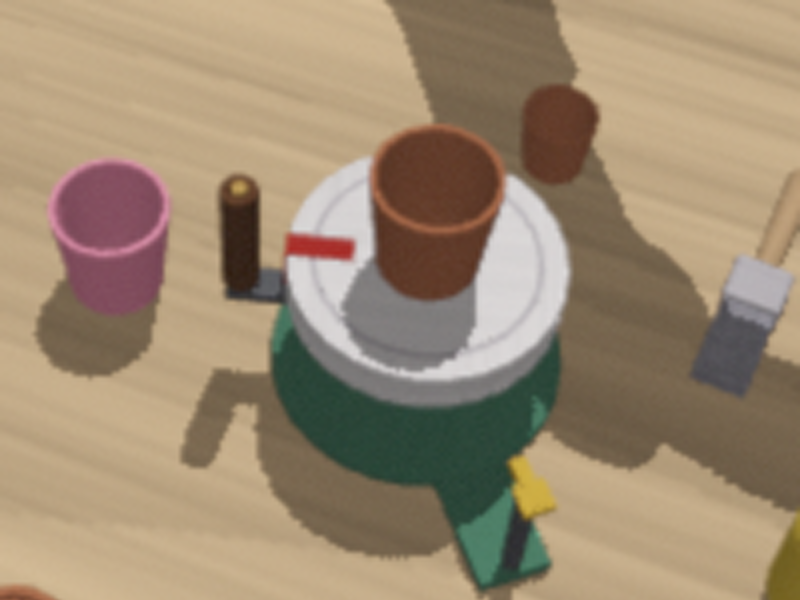

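```bash
python3 - <<'E'
from m import *
from scipy.spatial.transform import Rotation as R
from scipy.optimize import least_squares
C=[]
for n in('top','scene'):
    I=np.load(n+'0.npz');P=cloud(I)
    near=np.hypot(P[...,0]-.585,P[...,1]-.0125)<.03
    q=P[near&(P[...,2]>.169)&(P[...,2]<.18)]
    (x,y),r=cv2.minEnclosingCircle(q[:,:2].astype(np.float32));print(n,'handle top',x,y,r,len(q),np.percentile(q[:,2],[50,95]))
    q=P[near&(P[...,2]>.10)&(P[...,2]<.165)]
    f=least_squares(lambda c:np.hypot(q[:,0]-c[0],q[:,1]-c[1])-.013,[x,y],loss='soft_l1',f_scale=.001).x;print(' side fit',f,len(q))
    for nm,c,h in(('pink',(.56,-.03),.04),('pot',(.552,.126),.13)):
        q=P[(np.hypot(P[...,0]-c[0],P[...,1]-c[1])<.065)&(P[...,2]>h)];q=q[q[:,2]>q[:,2].max()-.012] if nm=='pink' else q[q[:,2]>.19]
        (x,y),r=cv2.minEnclosingCircle(q[:,:2].astype(np.float32));print(' ',nm,x,y,r,np.percentile(q[:,2],[50,99]),'dist axis',np.hypot(x-.5517,y-.1257))
o=observe();Rm=R.from_rotvec(o['ee_rot']).as_matrix();print(Rm.round(3))
E
```

```text
top handle top 0.5849825143814087 0.011879212222993374 0.012776752933859825 70 [0.17505647 0.17778615]
 side fit [0.58575581 0.01178764] 58
  pink 0.5849825143814087 0.011879212222993374 0.012776752933859825 [0.17506324 0.17965212] dist axis 0.11858708822518184
  pot 0.5509227514266968 0.1269199252128601 0.041699036955833435 [0.20299874 0.20944584] dist axis 0.001446489844303654
scene handle top 0.5859069228172302 0.011417798697948456 0.013722044415771961 76 [0.17452276 0.17779773]
 side fit [0.58399096 0.01130267] 154
  pink 0.5859069228172302 0.011417798697948456 0.013722044415771961 [0.17461453 0.18083028] dist axis 0.11929180652109592
  pot 0.550466001033783 0.1269008070230484 0.04336794465780258 [0.2020065  0.20758459] dist axis 0.001721827794881647
[[-0.949  0.314 -0.   ]
 [ 0.314  0.949 -0.001]
 [-0.    -0.001 -1.   ]]
```

```bash
cat > p.py <<'E'
from h import *
from scipy.spatial.transform import Rotation as R
def rows(targets,yaw=None):
    o=observe();M=R.from_rotvec(o['ee_rot']).as_matrix()
    print('clock',round(o['clock'],3),'pos',o['position'].round(4),'yangle',round(np.degrees(np.arctan2(M[1,1],M[0,1])),1),'F',o['force'].round(1),'w',round(o['width'],3),'j',o['joints'].round(2))
    for t in targets: print((M.T@(np.array(t)-o['position'])*100).round(2).tolist())
E
python3 - <<'E'
from p import *
for n in('top','scene'):
    I=np.load(n+'0.npz');P=cloud(I)
    hsv=cv2.cvtColor(I['frame'],cv2.COLOR_RGB2HSV);m=cv2.inRange(hsv,(150,60,60),(178,255,255))>0
    m&=(abs(P[...,0]-.56)<.1)&(abs(P[...,1]+.03)<.1)
    q=P[m];print(n,len(q),np.percentile(q[:,2],[50,98]),q[:,:2].min(0),q[:,:2].max(0))
    q=q[q[:,2]>np.percentile(q[:,2],98)-.012];(x,y),r=cv2.minEnclosingCircle(q[:,:2].astype(np.float32));print(x,y,r,np.hypot(x-.5517,y-.126)-r)
rows([[.585,.0116,.25]])
E
```

```text
top 685 [0.03643072 0.08692375] [ 0.52925599 -0.12867703] [ 0.63647878 -0.05209208]
0.5704929828643799 -0.09013082832098007 0.04257766157388687 0.1743686708580163
scene 906 [0.05415954 0.08669276] [ 0.52883168 -0.12979374] [ 0.61194262 -0.0503127 ]
0.5707191228866577 -0.09102881699800491 0.04279669374227524 0.17506389113468523
clock 0.1 pos [0.1964 0.5928 0.226 ] yangle 71.7 F [-0.5  0.2  0.3] w 0.999 j [-1.35  0.44  0.02  1.57 -0.01  1.13 -0.08]
[-55.17, -42.96, -2.33]
```

Call:
arm_command --deltas '[{"xyz": [-3.2, -2.5, -1.5], "turn": 7}, {"xyz": [-6.4, -5, -3], "turn": 14}, {"xyz": [-9.6, -7.4, -4], "turn": 21}, {"xyz": [-12.8, -9.9, -4], "turn": 28}, {"xyz": [-16, -12.4, -4], "turn": 35}]'

```text
schema error: expected keys xyz, turn, jaw
```

```bash
python3 -c "
from p import *
rows([[.585,.0116,.265],[.585,.0116,.24]])"
```

```text
clock 0.1 pos [0.1964 0.5928 0.226 ] yangle 71.7 F [-0.5  0.2  0.3] w 0.999 j [-1.35  0.44  0.02  1.57 -0.01  1.13 -0.08]
[-55.17, -42.96, -3.83]
[-55.17, -42.96, -1.33]
```

Call:
arm_command --deltas '[{"xyz": [-3.2, -2.5, -1.5], "turn": 7, "jaw": 0}, {"xyz": [-6.4, -5, -3], "turn": 14, "jaw": 0}, {"xyz": [-9.6, -7.4, -4], "turn": 21, "jaw": 0}, {"xyz": [-12.8, -9.9, -4], "turn": 28, "jaw": 0}, {"xyz": [-16, -12.4, -4], "turn": 35, "jaw": 0}]' --force 20

```text
clock: 0.52
position: [0.3098, 0.424, 0.2668]
ee_rot: [1.418, 2.803, -0.0]
force: [0.8, -0.2, 0.7]
width: 0.999
```

```bash
python3 -c "
from p import *
rows([[.585,.0116,.265],[.585,.0116,.24]])"
```

```text
clock 0.517 pos [0.3098 0.424  0.2668] yangle 36.3 F [ 0.8 -0.2  0.7] w 0.999 j [-1.21  0.24  0.2   1.77 -0.05  1.14 -0.35]
[-49.53, -2.27, 0.19]
[-49.52, -2.27, 2.69]
```

Call:
arm_command --deltas '[{"xyz": [-4.1, -0.2, 0], "turn": 6, "jaw": 0}, {"xyz": [-8.2, -0.4, 0], "turn": 12, "jaw": 0}, {"xyz": [-12.3, -0.6, 0], "turn": 18, "jaw": 0}, {"xyz": [-16.4, -0.8, 0], "turn": 24, "jaw": 0}, {"xyz": [-20.5, -1, 0], "turn": 26, "jaw": 0}]'

```text
clock: 0.93
position: [0.4237, 0.251, 0.2668]
ee_rot: [2.019, 2.406, -0.0]
force: [2.0, 0.9, 0.3]
width: 0.995
```

```bash
python3 -c "
from p import *
rows([[.585,.0116,.265],[.585,.0116,.24]])"
```

```text
clock 0.933 pos [0.4237 0.251  0.2668] yangle 10.0 F [2.  0.9 0.3] w 0.995 j [-0.97  0.18  0.39  1.85 -0.08  1.12 -0.38]
[-26.37, 11.73, 0.18]
[-26.37, 11.73, 2.68]
```

Call:
arm_command --deltas '[{"xyz": [-3.7, 1.6, 0], "turn": 0, "jaw": 0}, {"xyz": [-7.4, 3.3, 0], "turn": 0, "jaw": 0}, {"xyz": [-11.1, 4.9, 0], "turn": 0, "jaw": 0}, {"xyz": [-14.8, 6.6, 0], "turn": 0, "jaw": 0}, {"xyz": [-18.5, 8.2, 0], "turn": 0, "jaw": 0}]'

```text
clock: 1.35
position: [0.5372, 0.0812, 0.2667]
ee_rot: [-2.019, -2.407, 0.0]
force: [0.5, 0.7, -0.1]
width: 0.999
```

```bash
python3 -c "
from p import *
rows([[.585,.0116,.25],[.585,.0116,.151]])"
```

```text
clock 1.35 pos [0.5372 0.0812 0.2667] yangle 10.0 F [ 0.5  0.7 -0.1] w 0.999 j [-0.64  0.28  0.51  1.75 -0.15  1.15  0.09]
[-7.69, 3.5, 1.67]
[-7.69, 3.5, 11.57]
```

Call:
arm_command --deltas '[{"xyz": [-3.5, 1.6, 0], "turn": 0, "jaw": 0}, {"xyz": [-7, 3.2, 0], "turn": 0, "jaw": 0}, {"xyz": [-7.7, 3.5, 1.5], "turn": 0, "jaw": 0}, {"xyz": [-7.7, 3.5, 4], "turn": 0, "jaw": 60}, {"xyz": [-7.7, 3.5, 6], "turn": 0, "jaw": 90}]'

```text
clock: 1.77
position: [0.5852, 0.01, 0.2053]
ee_rot: [-2.022, -2.404, 0.001]
force: [-0.1, 0.2, -0.3]
width: 0.902
```

```bash
python3 -c "
from p import *
rows([[.585,.0116,.25],[.585,.0116,.151]])
for n in('top','scene'):
    I=get_image(n);save(n+'1',I['frame'][150:330,180:420] if n=='top' else I['frame'][180:380,240:480])"
```

```text
clock 1.767 pos [0.5852 0.01   0.2053] yangle 9.9 F [-0.1  0.2 -0.3] w 0.902 j [-0.48  0.41  0.52  1.73 -0.23  1.06  0.29]
[0.16, 0.01, -4.47]
[0.16, 0.01, 5.43]
```

View pics/scene1.png

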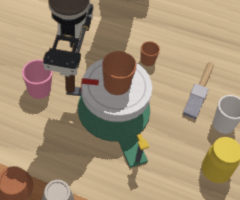

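View pics/top1.png

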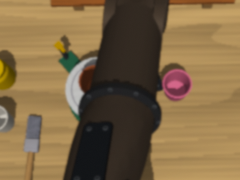

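The scene crop shows the open fingers straddling the handle at about (70,70), i.e. full-frame (310,250). The arm hides part of the wheel in the top view, so I'll follow the stripe in the scene view.

Call:
arm_command --deltas '[{"xyz": [0.2, 0, 2.5], "turn": 0, "jaw": 90}, {"xyz": [0.2, 0, 4.5], "turn": 0, "jaw": 90}, {"xyz": [0.2, 0, 5.4], "turn": 0, "jaw": 110}, {"xyz": [0.2, 0, 5.4], "turn": 0, "jaw": 255}, {"xyz": [0.2, 0, 5.4], "turn": 0, "jaw": 255}]' --force 15

```text
clock: 2.28
position: [0.5824, 0.0133, 0.1503]
ee_rot: [-2.017, -2.403, 0.007]
force: [0.0, -0.1, 1.2]
width: 0.48
```

```bash
python3 -c "
from p import *
rows([[.585,.0116,.151]])"
```

```text
clock 2.283 pos [0.5824 0.0133 0.1503] yangle 10.0 F [ 0.  -0.1  1.2] w 0.48 j [-0.46  0.47  0.49  1.8  -0.27  0.95  0.32]
[-0.21, 0.22, -0.07]
```

Call:
arm_command --deltas '[{"xyz": [0, 0, 0], "turn": 0, "jaw": 255}, {"xyz": [0, 0, 0], "turn": 0, "jaw": 255}, {"xyz": [0, 0, 0], "turn": 0, "jaw": 255}, {"xyz": [0, 0, 0], "turn": 0, "jaw": 255}]'

```text
clock: 2.62
position: [0.5834, 0.0133, 0.1516]
ee_rot: [-2.018, -2.405, 0.004]
force: [0.5, 0.6, 6.1]
width: 0.276
```

```bash
cat > s.py <<'E'
from p import *
AX=np.array([.5517,.126])
def head(tag=None):
    I=get_image('scene');P=cloud(I)
    hsv=cv2.cvtColor(I['frame'],cv2.COLOR_RGB2HSV)
    m=(cv2.inRange(hsv,(0,190,90),(4,255,255))|cv2.inRange(hsv,(176,190,90),(180,255,255)))>0
    v,u=np.nonzero(m)
    q=np.array([ray(I,a,b,.12) for a,b in zip(u,v)]).reshape(-1,3)
    r=np.hypot(*(q[:,:2]-AX).T);q=q[(r<.1)&(r>.035)]
    if tag: save(tag,I['frame'][180:380,240:480])
    if len(q)<8: print('stripe hidden',len(q));return None
    c=q[:,:2].mean(0)-AX
    a=np.degrees(np.arctan2(c[1],c[0]));print('STRIPE',round(a,1),'r',np.hypot(*c).round(3),'n',len(q));return a
E
python3 - <<'E'
from s import *
rows([[.585,.0116,.151]]);head('s2')
I=np.load('scene0.npz')
P=cloud(I);hsv=cv2.cvtColor(I['frame'],cv2.COLOR_RGB2HSV)
for zz,lo,hi in((.112,(20,150,100),(33,255,255)),):
    m=cv2.inRange(hsv,lo,hi)>0;m&=(P[...,2]>.100)&(np.hypot(P[...,0]-.551,P[...,1]-.126)<.21)
    v,u=np.nonzero(m);q=np.array([ray(I,a,b,.112) for a,b in zip(u,v)]);d=q[:,:2]-[.5517,.126];r=np.hypot(*d.T);print(r.min(),r.max(),np.degrees(np.arctan2(d[:,1].mean(),d[:,0].mean())),len(q),u.min(),u.max(),v.min(),v.max())
E
```

```text
clock 2.617 pos [0.5834 0.0133 0.1516] yangle 10.0 F [0.5 0.6 6.1] w 0.276 j [-0.46  0.47  0.49  1.8  -0.27  0.95  0.32]
[-0.2, 0.12, 0.06]
STRIPE -75.2 r 0.07 n 21
0.14579126088846608 0.1841691472880435 41.276870862162404 98 377 388 314 329
```

View pics/s2.png

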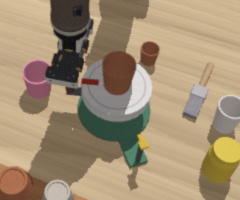

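```bash
cat >> s.py <<'E'
import sys,json,os
def circ(phase0,incs,C,r=.12,z=.1516):
    """absolute phase0 (deg) = last commanded; incs per row deg"""
    o=observe();M=R.from_rotvec(o['ee_rot']).as_matrix();p=o['position']
    d=p[:2]-C;a=np.degrees(np.arctan2(d[1],d[0]))
    lag=(phase0-a+180)%360-180
    f=o['force'];u=d/np.hypot(*d)
    print('clk',round(o['clock'],3),'meas ang',round(a,1),'lag',round(lag,1),'r',np.hypot(*d).round(4),'Frad',round(f[:2]@u,1),'Ftan',round(f[1]*u[0]-f[0]*u[1],1),'Fz',f[2].round(1),'z',p[2].round(4),'w',round(o['width'],3),'j',o['joints'].round(2).tolist())
    open('log.txt','a').write(json.dumps([o['clock'],*p.tolist(),*f.tolist()])+'\n')
    ph=phase0
    out=[]
    for i in incs:
        ph+=i;t=np.array([C[0]+r*np.cos(np.radians(ph)),C[1]+r*np.sin(np.radians(ph)),z])
        out.append({'xyz':(M.T@(t-p)*100).round(1).tolist(),'turn':0,'jaw':255})
    print(json.dumps(out));print('next phase0',ph)
E
python3 -c "
from s import *
circ(-74.5,[1,2,3,4,5],np.array([.5513,.1289]))"
```

```text
clk 2.667 meas ang -74.4 lag -0.1 r 0.12 Frad -0.8 Ftan 0.8 Fz 6.8 z 0.1516 w 0.277 j [-0.46, 0.47, 0.49, 1.8, -0.27, 0.95, 0.32]
[{"xyz": [0.0, 0.2, 0.0], "turn": 0, "jaw": 255}, {"xyz": [0.1, 0.6, -0.0], "turn": 0, "jaw": 255}, {"xyz": [0.2, 1.2, -0.0], "turn": 0, "jaw": 255}, {"xyz": [0.4, 2.0, -0.0], "turn": 0, "jaw": 255}, {"xyz": [0.7, 3.0, -0.0], "turn": 0, "jaw": 255}]
next phase0 -59.5
```

Call:
arm_command --deltas '[{"xyz": [0.0, 0.2, 0.0], "turn": 0, "jaw": 255}, {"xyz": [0.1, 0.6, 0.0], "turn": 0, "jaw": 255}, {"xyz": [0.2, 1.2, 0.0], "turn": 0, "jaw": 255}, {"xyz": [0.4, 2.0, 0.0], "turn": 0, "jaw": 255}, {"xyz": [0.7, 3.0, 0.0], "turn": 0, "jaw": 255}]'

```text
clock: 3.08
position: [0.6125, 0.026, 0.1517]
ee_rot: [-2.018, -2.404, 0.004]
force: [-2.7, 2.0, 3.7]
width: 0.278
```

```bash
python3 -c "
from s import *
circ(-59.5,[6,7,8,8.5,8.5],np.array([.5513,.1289]))"
```

```text
clk 3.083 meas ang -59.2 lag -0.3 r 0.1197 Frad -3.1 Ftan -1.3 Fz 3.7 z 0.1517 w 0.278 j [-0.46, 0.51, 0.49, 1.72, -0.28, 0.98, 0.31]
[{"xyz": [0.5, 1.1, 0.0], "turn": 0, "jaw": 255}, {"xyz": [1.2, 2.4, 0.0], "turn": 0, "jaw": 255}, {"xyz": [2.2, 3.7, -0.0], "turn": 0, "jaw": 255}, {"xyz": [3.5, 4.9, -0.0], "turn": 0, "jaw": 255}, {"xyz": [4.9, 6.0, -0.0], "turn": 0, "jaw": 255}]
next phase0 -21.5
```

Call:
arm_command --deltas '[{"xyz": [0.5, 1.1, 0.0], "turn": 0, "jaw": 255}, {"xyz": [1.2, 2.4, 0.0], "turn": 0, "jaw": 255}, {"xyz": [2.2, 3.7, 0.0], "turn": 0, "jaw": 255}, {"xyz": [3.5, 4.9, 0.0], "turn": 0, "jaw": 255}, {"xyz": [4.9, 6.0, 0.0], "turn": 0, "jaw": 255}]'

```text
clock: 3.5
position: [0.663, 0.0869, 0.1515]
ee_rot: [-2.015, -2.403, 0.004]
force: [-11.2, 3.9, 11.4]
width: 0.28
```

```bash
python3 -c "
from s import *
circ(-21.5,[8.5]*5,np.array([.5513,.1289]))"
```

```text
clk 3.5 meas ang -20.6 lag -0.9 r 0.1194 Frad -11.8 Ftan -0.3 Fz 11.4 z 0.1515 w 0.28 j [-0.51, 0.6, 0.48, 1.57, -0.31, 1.05, 0.23]
[{"xyz": [1.4, 0.8, -0.0], "turn": 0, "jaw": 255}, {"xyz": [3.1, 1.3, -0.0], "turn": 0, "jaw": 255}, {"xyz": [4.8, 1.7, -0.0], "turn": 0, "jaw": 255}, {"xyz": [6.6, 1.7, -0.0], "turn": 0, "jaw": 255}, {"xyz": [8.4, 1.5, 0.0], "turn": 0, "jaw": 255}]
next phase0 21.0
```

```bash
python3 -c "
from s import *
circ(-20.8,[8.5]*5,np.array([.5503,.1285]))"
```

```text
clk 3.5 meas ang -20.2 lag -0.6 r 0.1202 Frad -11.8 Ftan -0.2 Fz 11.4 z 0.1515 w 0.28 j [-0.51, 0.6, 0.48, 1.57, -0.31, 1.05, 0.23]
[{"xyz": [1.5, 0.7, -0.0], "turn": 0, "jaw": 255}, {"xyz": [3.2, 1.3, -0.0], "turn": 0, "jaw": 255}, {"xyz": [4.9, 1.6, -0.0], "turn": 0, "jaw": 255}, {"xyz": [6.7, 1.6, -0.0], "turn": 0, "jaw": 255}, {"xyz": [8.5, 1.4, 0.0], "turn": 0, "jaw": 255}]
next phase0 21.7
```

Call:
arm_command --deltas '[{"xyz": [1.5, 0.7, 0.0], "turn": 0, "jaw": 255}, {"xyz": [3.2, 1.3, 0.0], "turn": 0, "jaw": 255}, {"xyz": [4.9, 1.6, 0.0], "turn": 0, "jaw": 255}, {"xyz": [6.7, 1.6, 0.0], "turn": 0, "jaw": 255}, {"xyz": [8.5, 1.4, 0.0], "turn": 0, "jaw": 255}]'

```text
clock: 3.92
position: [0.6615, 0.1739, 0.1516]
ee_rot: [-2.014, -2.402, 0.008]
force: [-10.3, -4.9, 7.8]
width: 0.277
```

```bash
python3 -c "
from s import *
head('s3')
circ(21.7,[8.5]*5,np.array([.5503,.1285]))"
```

```text
STRIPE -42.8 r 0.066 n 13
clk 3.967 meas ang 24.8 lag -3.1 r 0.1202 Frad -12.2 Ftan 4.0 Fz 16.8 z 0.1513 w 0.278 j [-0.63, 0.63, 0.47, 1.52, -0.31, 1.08, 0.1]
[{"xyz": [1.1, -0.4, -0.0], "turn": 0, "jaw": 255}, {"xyz": [2.7, -1.1, -0.0], "turn": 0, "jaw": 255}, {"xyz": [4.2, -2.0, 0.0], "turn": 0, "jaw": 255}, {"xyz": [5.5, -3.2, 0.0], "turn": 0, "jaw": 255}, {"xyz": [6.7, -4.6, 0.1], "turn": 0, "jaw": 255}]
next phase0 64.2
```

```bash
python3 -c "
from s import *
circ(25,[8.5]*5,np.array([.5496,.1282]),z=.152)"
```

```text
clk 3.967 meas ang 24.8 lag 0.2 r 0.1209 Frad -12.2 Ftan 4.0 Fz 16.8 z 0.1513 w 0.278 j [-0.63, 0.63, 0.47, 1.52, -0.31, 1.08, 0.1]
[{"xyz": [1.7, -0.7, -0.1], "turn": 0, "jaw": 255}, {"xyz": [3.3, -1.5, -0.0], "turn": 0, "jaw": 255}, {"xyz": [4.7, -2.5, -0.0], "turn": 0, "jaw": 255}, {"xyz": [6.0, -3.8, 0.0], "turn": 0, "jaw": 255}, {"xyz": [7.1, -5.2, 0.0], "turn": 0, "jaw": 255}]
next phase0 67.5
```

Call:
arm_command --deltas '[{"xyz": [1.7, -0.7, -0.1], "turn": 0, "jaw": 255}, {"xyz": [3.3, -1.5, 0.0], "turn": 0, "jaw": 255}, {"xyz": [4.7, -2.5, 0.0], "turn": 0, "jaw": 255}, {"xyz": [6.0, -3.8, 0.0], "turn": 0, "jaw": 255}, {"xyz": [7.1, -5.2, 0.0], "turn": 0, "jaw": 255}]'

```text
clock: 4.38
position: [0.5952, 0.24, 0.1518]
ee_rot: [-2.006, -2.404, 0.01]
force: [-1.9, -4.9, -0.3]
width: 0.28
```

```bash
python3 -c "
from s import *
circ(67.5,[8.5]*5,np.array([.5496,.1282]),z=.152)"
```

```text
clk 4.383 meas ang 67.8 lag -0.3 r 0.1207 Frad -5.2 Ftan -0.1 Fz -0.3 z 0.1518 w 0.28 j [-0.77, 0.56, 0.47, 1.64, -0.3, 1.03, -0.02]
[{"xyz": [0.8, -1.6, -0.0], "turn": 0, "jaw": 255}, {"xyz": [1.4, -3.2, 0.0], "turn": 0, "jaw": 255}, {"xyz": [1.7, -5.0, 0.0], "turn": 0, "jaw": 255}, {"xyz": [1.8, -6.7, 0.1], "turn": 0, "jaw": 255}, {"xyz": [1.7, -8.5, 0.1], "turn": 0, "jaw": 255}]
next phase0 110.0
```

Forces are dropping, so the circle is right.

Call:
arm_command --deltas '[{"xyz": [0.8, -1.6, 0.0], "turn": 0, "jaw": 255}, {"xyz": [1.4, -3.2, 0.0], "turn": 0, "jaw": 255}, {"xyz": [1.7, -5.0, 0.0], "turn": 0, "jaw": 255}, {"xyz": [1.8, -6.7, 0.0], "turn": 0, "jaw": 255}, {"xyz": [1.7, -8.5, 0.0], "turn": 0, "jaw": 255}]'

```text
clock: 4.8
position: [0.508, 0.2415, 0.1519]
ee_rot: [-2.006, -2.405, 0.013]
force: [1.5, -5.1, -8.0]
width: 0.278
```

```bash
python3 -c "
from s import *
head('s4')
circ(111.5,[8.5]*5,np.array([.5496,.1282]),z=.152)
L=np.array([json.loads(l) for l in open('log.txt')]);
from scipy.optimize import least_squares
print(least_squares(lambda c:np.hypot(L[:,1]-c[0],L[:,2]-c[1])-.12,[.55,.128]))
" | grep -v jac
```

```text
STRIPE 14.9 r 0.08 n 29
clk 4.85 meas ang 111.9 lag -0.4 r 0.1204 Frad -1.1 Ftan 5.6 Fz -0.5 z 0.1517 w 0.278 j [-0.89, 0.44, 0.49, 1.85, -0.25, 0.94, -0.1]
[{"xyz": [-0.5, -1.6, -0.0], "turn": 0, "jaw": 255}, {"xyz": [-1.2, -3.3, 0.0], "turn": 0, "jaw": 255}, {"xyz": [-2.2, -4.8, 0.0], "turn": 0, "jaw": 255}, {"xyz": [-3.3, -6.1, 0.1], "turn": 0, "jaw": 255}, {"xyz": [-4.7, -7.3, 0.1], "turn": 0, "jaw": 255}]
next phase0 154.0
     message: `gtol` termination condition is satisfied.
     success: True
      status: 1
         fun: [ 4.343e-05 -3.962e-06  1.034e-04  1.034e-04 -4.806e-05
               -4.806e-05 -7.241e-05  2.353e-04]
           x: [ 5.504e-01  1.287e-01]
        cost: 4.424681487759778e-08
               [-5.174e-01  8.557e-01]
               ...
               [-3.736e-01 -9.276e-01]
               [ 3.799e-01 -9.250e-01]]
        grad: [ 3.522e-10  1.500e-09]
  optimality: 1.4996173761322798e-09
 active_mask: [ 0.000e+00  0.000e+00]
        nfev: 3
        njev: 3
```

```bash
sed -i "s/    c=q\[:,:2\].mean(0)-AX/    c=q[:,:2].mean(0)-AX;open('head.txt','a').write(json.dumps([observe()['clock']-.05,float(np.degrees(np.arctan2(c[1],c[0])))])+'\\\\n')/" s.py
sed -i '1a import json' s.py
printf '[2.617,-75.2]\n[3.917,-42.8]\n[4.80,14.9]\n' > head.txt
cat > fit.py <<'E'
from s import *
from scipy.optimize import least_squares
C=np.array([.5504,.1287])
def load():
    L=np.array([json.loads(l) for l in open('log.txt')]);L=L[np.unique(L[:,0],return_index=True)[1]]
    ca=np.unwrap(np.arctan2(L[:,2]-C[1],L[:,1]-C[0]));t=L[:,0]
    H=np.array([json.loads(l) for l in open('head.txt')]);ha=np.radians(H[:,1])
    # unwrap
    n=np.round
    return t,ca,H[:,0],ha
from scipy.interpolate import PchipInterpolator as PI
def sim(I,d,t,ca,th0,tend=None,fut=None):
    f=PI(t,ca).derivative();dt=.005
    T=np.arange(t[0],(tend or t[-1])+dt,dt);w=0;a=th0;A=[];W=[]
    for x in T:
        A.append(a);W.append(w)
        wc=float(f(x)) if x<t[-1] else (fut(x) if fut else 0)
        tq=.0135*(wc-w)-.002*w
        if abs(w)<1e-4 and abs(tq)<d: w=0
        else:
            nw=w+(tq-d*np.sign(w if abs(w)>1e-4 else tq))/I*dt
            w=0 if nw*w<0 else nw
        a+=w*dt
    return T,np.array(A),np.array(W)
def fit():
    t,ca,th,ha=load()
    t=np.r_[t];
    def res(p):
        T,A,W=sim(p[0],p[1],t,ca,ha[0]+p[2])
        e=np.interp(th,T,A)-ha
        return np.r_[(e+np.pi)%(2*np.pi)-np.pi, (p[0]-.0145)/.003*.01,(p[1]-.004)/.004*.01,p[2]]
    s=least_squares(res,[.0145,.004,0],bounds=([.0095,.001,-.1],[.02,.0095,.1]),diff_step=.01,x_scale=[.01,.005,.05])
    T,A,W=sim(s.x[0],s.x[1],t,ca,ha[0]+s.x[2])
    print('FIT I,d,off',s.x.round(5),'res deg',np.degrees(s.fun[:len(th)]).round(1),'w now',W[-1].round(3),'head now deg',np.degrees(A[-1]).round(1),'need wc',((.0155*1.257+s.x[1])/.0135).round(3))
    return s.x,T,A,W,t,ca
if __name__=='__main__': fit()
E
python3 fit.py; python3 -c "
from s import *
circ(112.2,[8.2]*5,np.array([.5504,.1287]),z=.152)"
```

```text
FIT I,d,off [0.01172 0.00181 0.0021 ] res deg [ 0.1 -0.4  0.2] w now 1.248 head now deg 18.8 need wc 1.578
clk 4.85 meas ang 112.3 lag -0.1 r 0.1202 Frad -1.0 Ftan 5.6 Fz -0.5 z 0.1517 w 0.278 j [-0.89, 0.44, 0.49, 1.85, -0.25, 0.94, -0.1]
[{"xyz": [-0.5, -1.6, -0.0], "turn": 0, "jaw": 255}, {"xyz": [-1.2, -3.2, 0.0], "turn": 0, "jaw": 255}, {"xyz": [-2.1, -4.6, 0.0], "turn": 0, "jaw": 255}, {"xyz": [-3.2, -5.9, 0.1], "turn": 0, "jaw": 255}, {"xyz": [-4.5, -7.1, 0.1], "turn": 0, "jaw": 255}]
next phase0 153.19999999999996
```

```bash
cat > go.py <<'E'
import sys
from s import *
inc=[float(x) for x in sys.argv[2].split(',')]
if len(inc)==1: inc=inc*5
if len(sys.argv)>3:
    head(sys.argv[3])
C=np.array([.5504,.1287]);o=observe();d=o['position'][:2]-C;a=np.degrees(np.arctan2(d[1],d[0]))
circ(a+float(sys.argv[1]),inc,C,z=.152)
if len(sys.argv)>3:
    import fit;fit.fit()
E
python3 go.py 0 7.6
```

```text
clk 4.85 meas ang 112.3 lag 0.0 r 0.1202 Frad -1.0 Ftan 5.6 Fz -0.5 z 0.1517 w 0.278 j [-0.89, 0.44, 0.49, 1.85, -0.25, 0.94, -0.1]
[{"xyz": [-0.5, -1.5, -0.0], "turn": 0, "jaw": 255}, {"xyz": [-1.1, -3.0, 0.0], "turn": 0, "jaw": 255}, {"xyz": [-1.9, -4.3, 0.0], "turn": 0, "jaw": 255}, {"xyz": [-2.9, -5.6, 0.1], "turn": 0, "jaw": 255}, {"xyz": [-4.0, -6.7, 0.1], "turn": 0, "jaw": 255}]
next phase0 150.30483421090312
```

Call:
arm_command --deltas '[{"xyz": [-0.5, -1.5, 0.0], "turn": 0, "jaw": 255}, {"xyz": [-1.1, -3.0, 0.0], "turn": 0, "jaw": 255}, {"xyz": [-1.9, -4.3, 0.0], "turn": 0, "jaw": 255}, {"xyz": [-2.9, -5.6, 0.1], "turn": 0, "jaw": 255}, {"xyz": [-4.0, -6.7, 0.1], "turn": 0, "jaw": 255}]'

```text
clock: 5.27
position: [0.4461, 0.1893, 0.1518]
ee_rot: [-2.004, -2.405, 0.017]
force: [1.3, -0.5, -3.2]
width: 0.277
```

```bash
python3 go.py 0 7.5
```

```text
clk 5.267 meas ang 149.9 lag 0.0 r 0.1206 Frad -1.3 Ftan -0.2 Fz -3.2 z 0.1518 w 0.277 j [-0.9, 0.32, 0.5, 2.02, -0.21, 0.87, -0.1]
[{"xyz": [-1.3, -0.9, -0.0], "turn": 0, "jaw": 255}, {"xyz": [-2.7, -1.7, -0.0], "turn": 0, "jaw": 255}, {"xyz": [-4.1, -2.2, 0.0], "turn": 0, "jaw": 255}, {"xyz": [-5.6, -2.6, 0.0], "turn": 0, "jaw": 255}, {"xyz": [-7.2, -2.8, 0.0], "turn": 0, "jaw": 255}]
next phase0 187.36421531030928
```

Call:
arm_command --deltas '[{"xyz": [-1.3, -0.9, 0.0], "turn": 0, "jaw": 255}, {"xyz": [-2.7, -1.7, 0.0], "turn": 0, "jaw": 255}, {"xyz": [-4.1, -2.2, 0.0], "turn": 0, "jaw": 255}, {"xyz": [-5.6, -2.6, 0.0], "turn": 0, "jaw": 255}, {"xyz": [-7.2, -2.8, 0.0], "turn": 0, "jaw": 255}]'

```text
clock: 5.68
position: [0.4308, 0.1123, 0.1518]
ee_rot: [-2.003, -2.404, 0.019]
force: [-0.0, -0.1, -5.0]
width: 0.277
```

```bash
python3 go.py 0 7.5 s5
```

```text
STRIPE 75.8 r 0.071 n 10
clk 5.733 meas ang -170.5 lag 0.0 r 0.1206 Frad 2.1 Ftan 3.6 Fz -8.7 z 0.1519 w 0.281 j [-0.81, 0.26, 0.54, 2.11, -0.18, 0.84, 0.02]
[{"xyz": [-1.6, 0.1, -0.0], "turn": 0, "jaw": 255}, {"xyz": [-3.1, 0.4, -0.0], "turn": 0, "jaw": 255}, {"xyz": [-4.6, 0.9, -0.0], "turn": 0, "jaw": 255}, {"xyz": [-6.0, 1.6, -0.0], "turn": 0, "jaw": 255}, {"xyz": [-7.3, 2.5, -0.1], "turn": 0, "jaw": 255}]
next phase0 -132.9786777358987
FIT I,d,off [0.01041 0.00271 0.00136] res deg [ 0.1 -0.2  0.   0. ] w now 1.16 head now deg 79.4 need wc 1.644
```

View pics/s5.png

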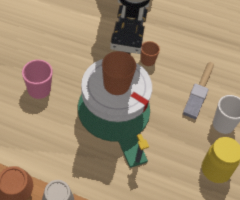

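```bash
python3 go.py 0 8
```

```text
clk 5.733 meas ang -170.5 lag 0.0 r 0.1206 Frad 2.1 Ftan 3.6 Fz -8.7 z 0.1519 w 0.281 j [-0.81, 0.26, 0.54, 2.11, -0.18, 0.84, 0.02]
[{"xyz": [-1.7, 0.2, -0.0], "turn": 0, "jaw": 255}, {"xyz": [-3.3, 0.5, -0.0], "turn": 0, "jaw": 255}, {"xyz": [-4.9, 1.0, -0.0], "turn": 0, "jaw": 255}, {"xyz": [-6.4, 1.8, -0.0], "turn": 0, "jaw": 255}, {"xyz": [-7.7, 2.8, -0.1], "turn": 0, "jaw": 255}]
next phase0 -130.4786777358987
```

Call:
arm_command --deltas '[{"xyz": [-1.7, 0.2, 0.0], "turn": 0, "jaw": 255}, {"xyz": [-3.3, 0.5, 0.0], "turn": 0, "jaw": 255}, {"xyz": [-4.9, 1.0, 0.0], "turn": 0, "jaw": 255}, {"xyz": [-6.4, 1.8, 0.0], "turn": 0, "jaw": 255}, {"xyz": [-7.7, 2.8, 0.0], "turn": 0, "jaw": 255}]'

```text
clock: 6.15
position: [0.4735, 0.036, 0.1517]
ee_rot: [-2.01, -2.401, 0.019]
force: [-1.9, -0.9, 2.5]
width: 0.277
```

```bash
python3 go.py 0 8
```

```text
clk 6.15 meas ang -129.7 lag 0.0 r 0.1205 Frad 1.9 Ftan -0.9 Fz 2.5 z 0.1517 w 0.277 j [-0.63, 0.31, 0.56, 2.04, -0.21, 0.86, 0.23]
[{"xyz": [-1.2, 1.2, -0.1], "turn": 0, "jaw": 255}, {"xyz": [-2.2, 2.5, -0.1], "turn": 0, "jaw": 255}, {"xyz": [-3.0, 4.0, -0.1], "turn": 0, "jaw": 255}, {"xyz": [-3.7, 5.5, -0.1], "turn": 0, "jaw": 255}, {"xyz": [-4.1, 7.2, -0.1], "turn": 0, "jaw": 255}]
next phase0 -89.6902606603606
```

Call:
arm_command --deltas '[{"xyz": [-1.2, 1.2, 0.0], "turn": 0, "jaw": 255}, {"xyz": [-2.2, 2.5, 0.0], "turn": 0, "jaw": 255}, {"xyz": [-3.0, 4.0, 0.0], "turn": 0, "jaw": 255}, {"xyz": [-3.7, 5.5, 0.0], "turn": 0, "jaw": 255}, {"xyz": [-4.1, 7.2, 0.0], "turn": 0, "jaw": 255}]'

```text
clock: 6.57
position: [0.5541, 0.0083, 0.1516]
ee_rot: [-2.011, -2.402, 0.014]
force: [-0.1, 5.6, 8.6]
width: 0.277
```

```bash
python3 go.py 0 7.9 s6
```

```text
stripe hidden 4
clk 6.617 meas ang -86.6 lag 0.0 r 0.1202 Frad -1.9 Ftan 5.1 Fz 1.2 z 0.1518 w 0.277 j [-0.51, 0.44, 0.55, 1.86, -0.28, 0.93, 0.35]
[{"xyz": [-0.1, 1.7, -0.0], "turn": 0, "jaw": 255}, {"xyz": [0.1, 3.3, -0.1], "turn": 0, "jaw": 255}, {"xyz": [0.5, 4.9, -0.1], "turn": 0, "jaw": 255}, {"xyz": [1.0, 6.5, -0.1], "turn": 0, "jaw": 255}, {"xyz": [1.8, 7.9, -0.1], "turn": 0, "jaw": 255}]
next phase0 -47.08441815009514
FIT I,d,off [0.0105  0.00265 0.00141] res deg [ 0.1 -0.2  0.   0. ] w now 1.233 head now deg 141.1 need wc 1.64
```

Call:
arm_command --deltas '[{"xyz": [-0.1, 1.7, 0.0], "turn": 0, "jaw": 255}, {"xyz": [0.1, 3.3, 0.0], "turn": 0, "jaw": 255}, {"xyz": [0.5, 4.9, 0.0], "turn": 0, "jaw": 255}, {"xyz": [1.0, 6.5, 0.0], "turn": 0, "jaw": 255}, {"xyz": [1.8, 7.9, 0.0], "turn": 0, "jaw": 255}]'

```text
clock: 7.03
position: [0.6333, 0.0419, 0.1516]
ee_rot: [-2.01, -2.405, 0.009]
force: [-5.3, 6.9, 9.2]
width: 0.279
```

```bash
python3 go.py 0 7.9
```

```text
clk 7.033 meas ang -46.3 lag 0.0 r 0.12 Frad -8.6 Ftan 1.0 Fz 9.2 z 0.1516 w 0.279 j [-0.5, 0.56, 0.53, 1.66, -0.32, 1.02, 0.32]
[{"xyz": [1.0, 1.3, -0.1], "turn": 0, "jaw": 255}, {"xyz": [2.2, 2.5, -0.1], "turn": 0, "jaw": 255}, {"xyz": [3.5, 3.5, -0.1], "turn": 0, "jaw": 255}, {"xyz": [5.0, 4.3, -0.1], "turn": 0, "jaw": 255}, {"xyz": [6.5, 4.9, -0.1], "turn": 0, "jaw": 255}]
next phase0 -6.825067577033057
```

Call:
arm_command --deltas '[{"xyz": [1.0, 1.3, 0.0], "turn": 0, "jaw": 255}, {"xyz": [2.2, 2.5, 0.0], "turn": 0, "jaw": 255}, {"xyz": [3.5, 3.5, 0.0], "turn": 0, "jaw": 255}, {"xyz": [5.0, 4.3, 0.0], "turn": 0, "jaw": 255}, {"xyz": [6.5, 4.9, 0.0], "turn": 0, "jaw": 255}]'

```text
clock: 7.45
position: [0.6696, 0.1155, 0.1516]
ee_rot: [-2.008, -2.403, 0.011]
force: [-11.8, 1.3, 10.2]
width: 0.277
```

```bash
python3 go.py 0 7.9 s7; python3 go.py 0 8
```

```text
stripe hidden 0
clk 7.5 meas ang -4.0 lag 0.0 r 0.1198 Frad -8.6 Ftan 3.9 Fz 13.3 z 0.1515 w 0.275 j [-0.57, 0.63, 0.52, 1.53, -0.34, 1.08, 0.22]
[{"xyz": [1.6, 0.3, -0.0], "turn": 0, "jaw": 255}, {"xyz": [3.3, 0.4, -0.0], "turn": 0, "jaw": 255}, {"xyz": [4.9, 0.2, -0.0], "turn": 0, "jaw": 255}, {"xyz": [6.5, -0.1, -0.0], "turn": 0, "jaw": 255}, {"xyz": [8.1, -0.7, 0.0], "turn": 0, "jaw": 255}]
next phase0 35.46976549485957
FIT I,d,off [0.0105  0.00265 0.00141] res deg [ 0.1 -0.2  0.   0. ] w now 1.233 head now deg 204.5 need wc 1.64
clk 7.5 meas ang -4.0 lag 0.0 r 0.1198 Frad -8.6 Ftan 3.9 Fz 13.3 z 0.1515 w 0.275 j [-0.57, 0.63, 0.52, 1.53, -0.34, 1.08, 0.22]
[{"xyz": [1.6, 0.3, -0.0], "turn": 0, "jaw": 255}, {"xyz": [3.3, 0.4, -0.0], "turn": 0, "jaw": 255}, {"xyz": [5.0, 0.2, -0.0], "turn": 0, "jaw": 255}, {"xyz": [6.6, -0.2, -0.0], "turn": 0, "jaw": 255}, {"xyz": [8.2, -0.8, 0.0], "turn": 0, "jaw": 255}]
next phase0 35.96976549485957
```

Call:
arm_command --deltas '[{"xyz": [1.6, 0.3, 0.0], "turn": 0, "jaw": 255}, {"xyz": [3.3, 0.4, 0.0], "turn": 0, "jaw": 255}, {"xyz": [5.0, 0.2, 0.0], "turn": 0, "jaw": 255}, {"xyz": [6.6, -0.2, 0.0], "turn": 0, "jaw": 255}, {"xyz": [8.2, -0.8, 0.0], "turn": 0, "jaw": 255}]'

```text
clock: 7.92
position: [0.647, 0.1993, 0.1518]
ee_rot: [-2.003, -2.406, 0.01]
force: [-4.4, -3.4, -0.0]
width: 0.28
```

```bash
python3 go.py 0 8 s8;
```

```text
stripe hidden 1
clk 7.967 meas ang 38.5 lag 0.0 r 0.1199 Frad -9.7 Ftan 4.2 Fz 13.6 z 0.1515 w 0.278 j [-0.7, 0.63, 0.52, 1.54, -0.34, 1.08, 0.09]
[{"xyz": [1.4, -0.9, -0.0], "turn": 0, "jaw": 255}, {"xyz": [2.7, -1.9, -0.0], "turn": 0, "jaw": 255}, {"xyz": [3.8, -3.2, 0.0], "turn": 0, "jaw": 255}, {"xyz": [4.8, -4.6, 0.1], "turn": 0, "jaw": 255}, {"xyz": [5.5, -6.1, 0.1], "turn": 0, "jaw": 255}]
next phase0 78.48151599196183
FIT I,d,off [0.0105  0.00265 0.00141] res deg [ 0.1 -0.2  0.   0. ] w now 1.224 head now deg 237.2 need wc 1.64
```

Call:
arm_command --deltas '[{"xyz": [1.4, -0.9, 0.0], "turn": 0, "jaw": 255}, {"xyz": [2.7, -1.9, 0.0], "turn": 0, "jaw": 255}, {"xyz": [3.8, -3.2, 0.0], "turn": 0, "jaw": 255}, {"xyz": [4.8, -4.6, 0.0], "turn": 0, "jaw": 255}, {"xyz": [5.5, -6.1, 0.0], "turn": 0, "jaw": 255}]'

```text
clock: 8.38
position: [0.5736, 0.2463, 0.152]
ee_rot: [-1.995, -2.408, 0.013]
force: [0.6, -1.3, -7.9]
width: 0.278
```

```bash
python3 go.py 0 8 s9
```

```text
stripe hidden 2
clk 8.433 meas ang 80.4 lag 0.0 r 0.1201 Frad -4.0 Ftan 4.0 Fz 2.7 z 0.1517 w 0.276 j [-0.84, 0.54, 0.52, 1.69, -0.32, 1.02, -0.01]
[{"xyz": [0.5, -1.6, 0.0], "turn": 0, "jaw": 255}, {"xyz": [0.7, -3.3, 0.0], "turn": 0, "jaw": 255}, {"xyz": [0.7, -4.9, 0.1], "turn": 0, "jaw": 255}, {"xyz": [0.5, -6.6, 0.1], "turn": 0, "jaw": 255}, {"xyz": [0.0, -8.2, 0.1], "turn": 0, "jaw": 255}]
next phase0 120.44319218933366
FIT I,d,off [0.0105  0.00265 0.00141] res deg [ 0.1 -0.2  0.   0. ] w now 1.209 head now deg 270.0 need wc 1.64
```

View pics/s9.png

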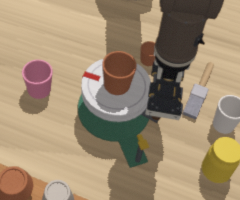

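```bash
python3 - <<'E'
from h import *
im=cv2.imread('pics/s9.png');h=cv2.cvtColor(im,cv2.COLOR_BGR2HSV);print(h[72:81,82:102:2].tolist())
pot=h[65:90:6,110:130:6];print(pot.tolist())
h=cv2.cvtColor(cv2.imread('pics/s5.png'),cv2.COLOR_BGR2HSV);print(h[94:104:2,130:148:3].tolist())
E
```

```text
[[[18, 74, 203], [8, 126, 186], [1, 140, 182], [1, 71, 194], [1, 28, 210], [173, 10, 202], [0, 4, 218], [0, 3, 221], [0, 3, 222], [0, 3, 223]], [[18, 77, 201], [5, 151, 182], [1, 187, 177], [1, 158, 179], [1, 105, 185], [1, 71, 191], [0, 11, 215], [6, 6, 218], [8, 5, 221], [0, 3, 222]], [[17, 81, 199], [2, 174, 179], [1, 187, 179], [1, 183, 177], [1, 177, 177], [1, 149, 180], [1, 76, 190], [1, 31, 208], [0, 7, 217], [0, 3, 220]], [[12, 101, 191], [2, 182, 177], [1, 185, 178], [1, 183, 178], [1, 187, 176], [0, 184, 176], [1, 166, 178], [0, 107, 184], [1, 62, 194], [0, 11, 215]], [[10, 101, 171], [1, 103, 176], [1, 161, 179], [1, 186, 177], [1, 183, 177], [1, 186, 177], [1, 184, 177], [1, 177, 176], [1, 147, 179], [1, 53, 197]], [[11, 60, 179], [0, 12, 216], [1, 64, 190], [1, 131, 179], [1, 178, 176], [1, 187, 177], [1, 188, 175], [1, 191, 174], [1, 185, 175], [1, 39, 203]], [[10, 27, 202], [0, 5, 223], [0, 8, 219], [179, 28, 197], [1, 94, 179], [1, 156, 177], [1, 184, 175], [1, 185, 176], [1, 171, 176], [2, 18, 216]], [[14, 13, 217], [8, 5, 224], [0, 3, 225], [171, 9, 202], [0, 12, 21
[... 280 characters left out ...]
], [[10, 149, 103], [10, 147, 104], [10, 145, 104], [9, 148, 100]], [[9, 146, 101], [10, 141, 161], [10, 139, 165], [10, 144, 115]], [[10, 148, 100], [11, 149, 101], [9, 145, 102], [10, 141, 103]], [[10, 149, 99], [10, 144, 103], [9, 144, 103], [6, 74, 110]]]
[[[2, 30, 137], [1, 184, 165], [1, 172, 169], [1, 30, 201], [0, 5, 209], [173, 5, 213]], [[2, 60, 169], [1, 184, 169], [1, 183, 169], [1, 175, 169], [179, 51, 180], [0, 6, 218]], [[0, 5, 200], [0, 31, 196], [1, 179, 167], [1, 192, 167], [1, 181, 169], [0, 55, 194]], [[0, 4, 214], [0, 5, 212], [3, 28, 198], [1, 177, 169], [1, 190, 168], [1, 183, 171]], [[8, 5, 214], [0, 5, 215], [173, 5, 204], [2, 24, 192], [1, 167, 171], [1, 189, 169]]]
```

```bash
sed -i 's/(0,190,90),(4/(0,135,60),(5/;s/(176,190,90)/(176,135,60)/' s.py
python3 - <<'E'
from s import *
Z=np.load('scene0.npz');I={k:Z[k] for k in Z.files}
out=[]
for n,t in(('s2',2.617),('s3',3.917),('s4',4.8),('s5',5.683),('s6',6.567),('s7',7.45),('s8',7.917),('s9',8.383)):
    im=cv2.imread('pics/'+n+'.png');hsv=cv2.cvtColor(im,cv2.COLOR_BGR2HSV)
    m=cv2.inRange(hsv,(0,135,60),(5,255,255))|cv2.inRange(hsv,(176,135,60),(180,255,255))
    v,u=np.nonzero(m);q=np.array([ray(I,a+240,b+180,.12) for a,b in zip(u,v)]).reshape(-1,3)
    d=q[:,:2]-AX;r=np.hypot(*d.T);d=d[(r<.1)&(r>.035)]
    if len(d)<15: print(n,'hidden',len(d));continue
    c=d.mean(0);a=np.degrees(np.arctan2(c[1],c[0]));print(n,t,round(a,1),len(d),np.hypot(*c));out.append([t,float(a)])
open('head.txt','w').write(''.join(json.dumps(x)+'\n' for x in out))
E
python3 fit.py
```

```text
s2 2.617 -75.3 70 0.06765535301561765
s3 3.917 -41.3 90 0.07163369646753284
s4 4.8 14.7 106 0.07360123686711137
s5 5.683 75.4 90 0.07299631718437365
s6 6.567 138.6 66 0.0720608683536944
s7 hidden 0
s8 7.917 -123.6 39 0.0743163368083428
s9 8.383 -90.8 64 0.06849131862550432
FIT I,d,off [0.01105 0.00237 0.00885] res deg [ 0.5 -1.8  0.1  0.9  0.1 -0.2 -0.1] w now 1.228 head now deg 273.0 need wc 1.619
```

```bash
python3 go.py 0 8
```

```text
clk 8.433 meas ang 80.4 lag 0.0 r 0.1201 Frad -4.0 Ftan 4.0 Fz 2.7 z 0.1517 w 0.276 j [-0.84, 0.54, 0.52, 1.69, -0.32, 1.02, -0.01]
[{"xyz": [0.5, -1.6, 0.0], "turn": 0, "jaw": 255}, {"xyz": [0.7, -3.3, 0.0], "turn": 0, "jaw": 255}, {"xyz": [0.7, -4.9, 0.1], "turn": 0, "jaw": 255}, {"xyz": [0.5, -6.6, 0.1], "turn": 0, "jaw": 255}, {"xyz": [0.0, -8.2, 0.1], "turn": 0, "jaw": 255}]
next phase0 120.44319218933366
```

Call:
arm_command --deltas '[{"xyz": [0.5, -1.6, 0.0], "turn": 0, "jaw": 255}, {"xyz": [0.7, -3.3, 0.0], "turn": 0, "jaw": 255}, {"xyz": [0.7, -4.9, 0.1], "turn": 0, "jaw": 255}, {"xyz": [0.5, -6.6, 0.1], "turn": 0, "jaw": 255}, {"xyz": [0.0, -8.2, 0.1], "turn": 0, "jaw": 255}]'

```text
clock: 8.85
position: [0.4893, 0.2322, 0.1519]
ee_rot: [-1.99, -2.408, 0.015]
force: [-0.4, 1.0, -7.5]
width: 0.277
```

```bash
python3 go.py 0 8
```

```text
clk 8.85 meas ang 120.5 lag 0.0 r 0.1202 Frad 1.1 Ftan -0.1 Fz -7.5 z 0.1519 w 0.277 j [-0.93, 0.42, 0.54, 1.89, -0.28, 0.93, -0.07]
[{"xyz": [-0.7, -1.5, 0.0], "turn": 0, "jaw": 255}, {"xyz": [-1.6, -3.0, 0.0], "turn": 0, "jaw": 255}, {"xyz": [-2.6, -4.2, 0.1], "turn": 0, "jaw": 255}, {"xyz": [-3.9, -5.4, 0.1], "turn": 0, "jaw": 255}, {"xyz": [-5.3, -6.3, 0.1], "turn": 0, "jaw": 255}]
next phase0 160.5459769842081
```

Call:
arm_command --deltas '[{"xyz": [-0.7, -1.5, 0.0], "turn": 0, "jaw": 255}, {"xyz": [-1.6, -3.0, 0.0], "turn": 0, "jaw": 255}, {"xyz": [-2.6, -4.2, 0.1], "turn": 0, "jaw": 255}, {"xyz": [-3.9, -5.4, 0.1], "turn": 0, "jaw": 255}, {"xyz": [-5.3, -6.3, 0.1], "turn": 0, "jaw": 255}]'

```text
clock: 9.27
position: [0.4366, 0.1684, 0.1518]
ee_rot: [-1.988, -2.409, 0.015]
force: [-3.6, 0.5, 0.1]
width: 0.275
```

```bash
python3 go.py 0 8 s10
```

```text
STRIPE -24.3 r 0.073 n 102
clk 9.317 meas ang 162.6 lag 0.0 r 0.1205 Frad 5.8 Ftan 5.1 Fz 3.3 z 0.1517 w 0.278 j [-0.92, 0.3, 0.57, 2.06, -0.22, 0.86, -0.03]
[{"xyz": [-1.5, -0.6, -0.0], "turn": 0, "jaw": 255}, {"xyz": [-3.2, -1.1, -0.0], "turn": 0, "jaw": 255}, {"xyz": [-4.8, -1.3, -0.0], "turn": 0, "jaw": 255}, {"xyz": [-6.5, -1.4, -0.0], "turn": 0, "jaw": 255}, {"xyz": [-8.1, -1.1, -0.1], "turn": 0, "jaw": 255}]
next phase0 202.59066500229156
FIT I,d,off [0.01147 0.00221 0.01137] res deg [ 0.7 -2.  -0.4  0.6  0.3  0.7  1.1 -1.5] w now 1.25 head now deg 338.2 need wc 1.607
```

View pics/s10.png

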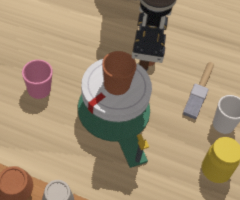

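```bash
python3 go.py 0 7.7
```

```text
clk 9.317 meas ang 162.6 lag 0.0 r 0.1205 Frad 5.8 Ftan 5.1 Fz 3.3 z 0.1517 w 0.278 j [-0.92, 0.3, 0.57, 2.06, -0.22, 0.86, -0.03]
[{"xyz": [-1.5, -0.6, -0.0], "turn": 0, "jaw": 255}, {"xyz": [-3.0, -1.1, -0.0], "turn": 0, "jaw": 255}, {"xyz": [-4.6, -1.3, -0.0], "turn": 0, "jaw": 255}, {"xyz": [-6.2, -1.4, -0.0], "turn": 0, "jaw": 255}, {"xyz": [-7.8, -1.2, -0.1], "turn": 0, "jaw": 255}]
next phase0 201.0906650022915
```

Call:
arm_command --deltas '[{"xyz": [-1.5, -0.6, 0.0], "turn": 0, "jaw": 255}, {"xyz": [-3.0, -1.1, 0.0], "turn": 0, "jaw": 255}, {"xyz": [-4.6, -1.3, 0.0], "turn": 0, "jaw": 255}, {"xyz": [-6.2, -1.4, 0.0], "turn": 0, "jaw": 255}, {"xyz": [-7.8, -1.2, -0.1], "turn": 0, "jaw": 255}]'

```text
clock: 9.73
position: [0.4379, 0.0848, 0.1521]
ee_rot: [-1.992, -2.405, 0.019]
force: [3.4, 1.2, -18.6]
width: 0.278
```

```bash
python3 go.py 0 7.7
```

```text
clk 9.733 meas ang -158.7 lag 0.0 r 0.1208 Frad -3.6 Ftan 0.1 Fz -18.6 z 0.1521 w 0.278 j [-0.79, 0.27, 0.6, 2.11, -0.21, 0.85, 0.12]
[{"xyz": [-1.5, 0.5, -0.0], "turn": 0, "jaw": 255}, {"xyz": [-3.0, 1.1, -0.0], "turn": 0, "jaw": 255}, {"xyz": [-4.4, 1.9, -0.1], "turn": 0, "jaw": 255}, {"xyz": [-5.7, 2.9, -0.1], "turn": 0, "jaw": 255}, {"xyz": [-6.8, 4.0, -0.1], "turn": 0, "jaw": 255}]
next phase0 -120.17979191166677
```

Call:
arm_command --deltas '[{"xyz": [-1.5, 0.5, 0.0], "turn": 0, "jaw": 255}, {"xyz": [-3.0, 1.1, 0.0], "turn": 0, "jaw": 255}, {"xyz": [-4.4, 1.9, 0.0], "turn": 0, "jaw": 255}, {"xyz": [-5.7, 2.9, 0.0], "turn": 0, "jaw": 255}, {"xyz": [-6.8, 4.0, 0.0], "turn": 0, "jaw": 255}]'

```text
clock: 10.15
position: [0.4916, 0.0235, 0.1517]
ee_rot: [-1.995, -2.405, 0.017]
force: [-0.6, -1.2, 8.0]
width: 0.281
```

```bash
python3 go.py 0 7.8 s11
```

```text
STRIPE 39.3 r 0.074 n 103
clk 10.2 meas ang -117.7 lag 0.0 r 0.1203 Frad 1.6 Ftan 3.8 Fz -4.6 z 0.1519 w 0.275 j [-0.62, 0.35, 0.61, 2.0, -0.26, 0.88, 0.32]
[{"xyz": [-0.9, 1.4, -0.0], "turn": 0, "jaw": 255}, {"xyz": [-1.6, 2.8, -0.1], "turn": 0, "jaw": 255}, {"xyz": [-2.2, 4.4, -0.1], "turn": 0, "jaw": 255}, {"xyz": [-2.5, 6.0, -0.1], "turn": 0, "jaw": 255}, {"xyz": [-2.6, 7.6, -0.1], "turn": 0, "jaw": 255}]
next phase0 -78.67792394520959
FIT I,d,off [0.01169 0.00214 0.01298] res deg [ 0.7 -2.1 -0.7  0.4  0.2  1.   1.5 -0.9 -0.9] w now 1.232 head now deg 402.1 need wc 1.602
```

Call:
arm_command --deltas '[{"xyz": [-0.9, 1.4, 0.0], "turn": 0, "jaw": 255}, {"xyz": [-1.6, 2.8, 0.0], "turn": 0, "jaw": 255}, {"xyz": [-2.2, 4.4, 0.0], "turn": 0, "jaw": 255}, {"xyz": [-2.5, 6.0, 0.0], "turn": 0, "jaw": 255}, {"xyz": [-2.6, 7.6, 0.0], "turn": 0, "jaw": 255}]'

```text
clock: 10.62
position: [0.5767, 0.0113, 0.1517]
ee_rot: [-1.999, -2.408, 0.011]
force: [-1.4, 6.7, 9.9]
width: 0.277
```

```bash
python3 go.py 0 7.8
```

```text
clk 10.617 meas ang -77.4 lag 0.0 r 0.1203 Frad -6.8 Ftan 0.1 Fz 9.9 z 0.1517 w 0.277 j [-0.52, 0.48, 0.59, 1.81, -0.32, 0.96, 0.39]
[{"xyz": [0.2, 1.6, -0.1], "turn": 0, "jaw": 255}, {"xyz": [0.6, 3.2, -0.1], "turn": 0, "jaw": 255}, {"xyz": [1.2, 4.7, -0.1], "turn": 0, "jaw": 255}, {"xyz": [2.0, 6.1, -0.1], "turn": 0, "jaw": 255}, {"xyz": [3.0, 7.5, -0.1], "turn": 0, "jaw": 255}]
next phase0 -38.38697252815608
```

Call:
arm_command --deltas '[{"xyz": [0.2, 1.6, 0.0], "turn": 0, "jaw": 255}, {"xyz": [0.6, 3.2, 0.0], "turn": 0, "jaw": 255}, {"xyz": [1.2, 4.7, 0.0], "turn": 0, "jaw": 255}, {"xyz": [2.0, 6.1, 0.0], "turn": 0, "jaw": 255}, {"xyz": [3.0, 7.5, 0.0], "turn": 0, "jaw": 255}]'

```text
clock: 11.03
position: [0.6459, 0.0559, 0.1516]
ee_rot: [-1.998, -2.407, 0.008]
force: [-9.0, 6.0, 12.4]
width: 0.278
```

```bash
python3 go.py 0 7.8
```

```text
clk 11.033 meas ang -37.3 lag 0.0 r 0.1201 Frad -10.8 Ftan -0.7 Fz 12.4 z 0.1516 w 0.278 j [-0.53, 0.59, 0.57, 1.62, -0.36, 1.05, 0.34]
[{"xyz": [1.2, 1.1, -0.0], "turn": 0, "jaw": 255}, {"xyz": [2.5, 2.1, -0.0], "turn": 0, "jaw": 255}, {"xyz": [3.9, 2.9, -0.0], "turn": 0, "jaw": 255}, {"xyz": [5.5, 3.4, -0.0], "turn": 0, "jaw": 255}, {"xyz": [7.1, 3.8, -0.0], "turn": 0, "jaw": 255}]
next phase0 1.6945056867041774
```

Call:
arm_command --deltas '[{"xyz": [1.2, 1.1, 0.0], "turn": 0, "jaw": 255}, {"xyz": [2.5, 2.1, 0.0], "turn": 0, "jaw": 255}, {"xyz": [3.9, 2.9, 0.0], "turn": 0, "jaw": 255}, {"xyz": [5.5, 3.4, 0.0], "turn": 0, "jaw": 255}, {"xyz": [7.1, 3.8, 0.0], "turn": 0, "jaw": 255}]'

```text
clock: 11.45
position: [0.67, 0.1335, 0.1518]
ee_rot: [-1.997, -2.406, 0.01]
force: [-9.2, -0.1, 6.1]
width: 0.277
```

```bash
python3 go.py 0 7.8 s12
```

```text
STRIPE 134.2 r 0.071 n 72
clk 11.5 meas ang 4.7 lag 0.0 r 0.1197 Frad -7.9 Ftan 4.4 Fz 11.9 z 0.1517 w 0.279 j [-0.61, 0.65, 0.56, 1.52, -0.38, 1.1, 0.22]
[{"xyz": [1.6, 0.1, -0.0], "turn": 0, "jaw": 255}, {"xyz": [3.3, -0.1, -0.0], "turn": 0, "jaw": 255}, {"xyz": [4.8, -0.4, 0.0], "turn": 0, "jaw": 255}, {"xyz": [6.4, -1.0, 0.0], "turn": 0, "jaw": 255}, {"xyz": [7.8, -1.8, 0.1], "turn": 0, "jaw": 255}]
next phase0 43.73623980467049
FIT I,d,off [0.01179 0.00211 0.0138 ] res deg [ 0.8 -2.2 -0.8  0.3  0.2  1.1  1.7 -0.7 -0.7 -0.4] w now 1.266 head now deg 497.5 need wc 1.599
```

Call:
arm_command --deltas '[{"xyz": [1.6, 0.1, 0.0], "turn": 0, "jaw": 255}, {"xyz": [3.3, -0.1, 0.0], "turn": 0, "jaw": 255}, {"xyz": [4.8, -0.4, 0.0], "turn": 0, "jaw": 255}, {"xyz": [6.4, -1.0, 0.0], "turn": 0, "jaw": 255}, {"xyz": [7.8, -1.8, 0.0], "turn": 0, "jaw": 255}]'

```text
clock: 11.92
position: [0.6368, 0.2115, 0.152]
ee_rot: [-1.99, -2.408, 0.011]
force: [-3.6, -2.5, -3.4]
width: 0.276
```

```bash
python3 go.py 0 7.6
```

```text
clk 11.917 meas ang 43.8 lag 0.0 r 0.1196 Frad -4.3 Ftan 0.7 Fz -3.4 z 0.152 w 0.276 j [-0.74, 0.63, 0.56, 1.56, -0.37, 1.08, 0.11]
[{"xyz": [1.3, -0.9, 0.0], "turn": 0, "jaw": 255}, {"xyz": [2.4, -2.0, 0.1], "turn": 0, "jaw": 255}, {"xyz": [3.4, -3.3, 0.1], "turn": 0, "jaw": 255}, {"xyz": [4.2, -4.7, 0.1], "turn": 0, "jaw": 255}, {"xyz": [4.8, -6.1, 0.1], "turn": 0, "jaw": 255}]
next phase0 81.80139836318898
```

Call:
arm_command --deltas '[{"xyz": [1.3, -0.9, 0.0], "turn": 0, "jaw": 255}, {"xyz": [2.4, -2.0, 0.0], "turn": 0, "jaw": 255}, {"xyz": [3.4, -3.3, 0.1], "turn": 0, "jaw": 255}, {"xyz": [4.2, -4.7, 0.1], "turn": 0, "jaw": 255}, {"xyz": [4.8, -6.1, 0.1], "turn": 0, "jaw": 255}]'

```text
clock: 12.33
position: [0.5676, 0.2474, 0.152]
ee_rot: [-1.99, -2.409, 0.011]
force: [0.5, -2.0, -5.0]
width: 0.277
```

```bash
python3 go.py 0 7.6
```

```text
clk 12.333 meas ang 81.8 lag 0.0 r 0.1199 Frad -1.9 Ftan -0.8 Fz -5.0 z 0.152 w 0.277 j [-0.87, 0.55, 0.57, 1.7, -0.35, 1.02, 0.02]
[{"xyz": [0.4, -1.5, 0.0], "turn": 0, "jaw": 255}, {"xyz": [0.6, -3.1, 0.1], "turn": 0, "jaw": 255}, {"xyz": [0.6, -4.7, 0.1], "turn": 0, "jaw": 255}, {"xyz": [0.4, -6.3, 0.1], "turn": 0, "jaw": 255}, {"xyz": [0.0, -7.8, 0.1], "turn": 0, "jaw": 255}]
next phase0 119.75302503597278
```

Call:
arm_command --deltas '[{"xyz": [0.4, -1.5, 0.0], "turn": 0, "jaw": 255}, {"xyz": [0.6, -3.1, 0.0], "turn": 0, "jaw": 255}, {"xyz": [0.6, -4.7, 0.0], "turn": 0, "jaw": 255}, {"xyz": [0.4, -6.3, 0.1], "turn": 0, "jaw": 255}, {"xyz": [0.0, -7.8, 0.1], "turn": 0, "jaw": 255}]'

```text
clock: 12.75
position: [0.4907, 0.2331, 0.152]
ee_rot: [-1.989, -2.411, 0.011]
force: [0.0, 0.1, -6.1]
width: 0.281
```

```bash
python3 go.py 0 7.6 s13
```

```text
STRIPE -132.1 r 0.085 n 11
clk 12.8 meas ang 121.2 lag 0.0 r 0.1202 Frad 4.8 Ftan 5.0 Fz 1.6 z 0.1518 w 0.271 j [-0.97, 0.42, 0.59, 1.9, -0.31, 0.93, -0.03]
[{"xyz": [-0.7, -1.4, 0.0], "turn": 0, "jaw": 255}, {"xyz": [-1.5, -2.8, 0.0], "turn": 0, "jaw": 255}, {"xyz": [-2.5, -4.0, 0.0], "turn": 0, "jaw": 255}, {"xyz": [-3.7, -5.1, 0.0], "turn": 0, "jaw": 255}, {"xyz": [-5.0, -6.0, 0.1], "turn": 0, "jaw": 255}]
next phase0 159.24029860242143
FIT I,d,off [0.0118  0.0021  0.01389] res deg [ 0.8 -2.2 -0.8  0.3  0.2  1.1  1.7 -0.6 -0.6 -0.5 -0. ] w now 1.21 head now deg 591.4 need wc 1.599
```

Call:
arm_command --deltas '[{"xyz": [-0.7, -1.4, 0.0], "turn": 0, "jaw": 255}, {"xyz": [-1.5, -2.8, 0.0], "turn": 0, "jaw": 255}, {"xyz": [-2.5, -4.0, 0.0], "turn": 0, "jaw": 255}, {"xyz": [-3.7, -5.1, 0.0], "turn": 0, "jaw": 255}, {"xyz": [-5.0, -6.0, 0.0], "turn": 0, "jaw": 255}]'

```text
clock: 13.22
position: [0.4374, 0.1708, 0.152]
ee_rot: [-1.987, -2.408, 0.017]
force: [-2.5, 0.1, -8.7]
width: 0.274
```

```bash
cat > plan.py <<'E'
import fit,sys,io,contextlib
from fit import *
incs=[float(x) for x in sys.argv[1].split(',')]
p,T,A,W,t,ca=fit.fit()
t0=t[-1]
def fut(x):
    k=int((x-t0)*12+1e-9);return np.radians(incs[k])*12 if k<len(incs) else 0
T,A,W=sim(p[0],p[1],t,ca,np.radians(-75.3)+p[2],tend=t0+len(incs)/12+3,fut=fut)
for k in range(0,len(incs)+1,5):
    i=np.searchsorted(T,t0+k/12);print('row',k,'head',np.degrees(A[i]).round(1),'w',W[i].round(2))
print('final',np.degrees(A[-1]).round(1),'target 761.5')
E
python3 go.py 0 7,6.5,6,5.5,5
python3 plan.py 7,6.5,6,5.5,5,4.5,4,3.5,3,3,2.5,2.5,2,2,2
python3 plan.py 7,6.5,6,5.5,5,4.5,4,4,4,4,4,4,4,3.5,3.5,3,2.5,2.5,2,2,2
```

```text
clk 13.217 meas ang 159.6 lag 0.0 r 0.1206 Frad 2.4 Ftan 0.8 Fz -8.7 z 0.152 w 0.274 j [-0.97, 0.31, 0.62, 2.06, -0.25, 0.87, -0.01]
[{"xyz": [-1.3, -0.6, 0.0], "turn": 0, "jaw": 255}, {"xyz": [-2.6, -1.1, 0.0], "turn": 0, "jaw": 255}, {"xyz": [-3.8, -1.4, -0.0], "turn": 0, "jaw": 255}, {"xyz": [-4.9, -1.6, -0.0], "turn": 0, "jaw": 255}, {"xyz": [-6.0, -1.7, -0.0], "turn": 0, "jaw": 255}]
next phase0 189.57952772107845Traceback (most recent call last):
  File "plan.py", line 4, in <module>
    p,T,A,W,t,ca=fit.fit()
                 ^^^^^^^
AttributeError: 'function' object has no attribute 'fit'
Traceback (most recent call last):
  File "plan.py", line 4, in <module>
    p,T,A,W,t,ca=fit.fit()
                 ^^^^^^^
AttributeError: 'function' object has no attribute 'fit'
```

```bash
sed -i 's/fit.fit()/fit()/;s/import fit,sys/import sys/' plan.py
python3 plan.py 7,6.5,6,5.5,5,4.5,4,3.5,3,3,2.5,2.5,2,2,2
python3 plan.py 7,6.5,6,5.5,5,4.5,4,4,4,4,4,4,4,4,4,4,3.5,3.5,3,2.5,2.5,2,2,2,2,2,2,2
```

```text
FIT I,d,off [0.01181 0.0021  0.01399] res deg [ 0.8 -2.2 -0.9  0.2  0.2  1.1  1.7 -0.6 -0.6 -0.4 -0.1] w now 1.236 head now deg 620.4 need wc 1.599
row 0 head 620.7 w 1.24
row 5 head 648.9 w 1.11
row 10 head 672.4 w 0.86
row 15 head 689.7 w 0.6
final 705.8 target 761.5
FIT I,d,off [0.01181 0.0021  0.01399] res deg [ 0.8 -2.2 -0.9  0.2  0.2  1.1  1.7 -0.6 -0.6 -0.4 -0.1] w now 1.236 head now deg 620.4 need wc 1.599
row 0 head 620.7 w 1.24
row 5 head 648.9 w 1.11
row 10 head 672.7 w 0.9
row 15 head 692.6 w 0.77
row 20 head 709.4 w 0.64
row 25 head 722.5 w 0.47
final 738.0 target 761.5
```

```bash
python3 go.py 0 7.4,7,6.6,6.2,5.8
```

```text
clk 13.217 meas ang 159.6 lag 0.0 r 0.1206 Frad 2.4 Ftan 0.8 Fz -8.7 z 0.152 w 0.274 j [-0.97, 0.31, 0.62, 2.06, -0.25, 0.87, -0.01]
[{"xyz": [-1.4, -0.7, 0.0], "turn": 0, "jaw": 255}, {"xyz": [-2.8, -1.2, -0.0], "turn": 0, "jaw": 255}, {"xyz": [-4.1, -1.5, -0.0], "turn": 0, "jaw": 255}, {"xyz": [-5.4, -1.7, -0.0], "turn": 0, "jaw": 255}, {"xyz": [-6.6, -1.7, -0.0], "turn": 0, "jaw": 255}]
next phase0 192.57952772107845
```

Call:
arm_command --deltas '[{"xyz": [-1.4, -0.7, 0.0], "turn": 0, "jaw": 255}, {"xyz": [-2.8, -1.2, 0.0], "turn": 0, "jaw": 255}, {"xyz": [-4.1, -1.5, 0.0], "turn": 0, "jaw": 255}, {"xyz": [-5.4, -1.7, 0.0], "turn": 0, "jaw": 255}, {"xyz": [-6.6, -1.7, 0.0], "turn": 0, "jaw": 255}]'

```text
clock: 13.63
position: [0.433, 0.1009, 0.1518]
ee_rot: [-1.988, -2.407, 0.018]
force: [-4.5, -1.3, -0.3]
width: 0.28
```

```bash
python3 go.py 0 5.4,5,4.8,4.6,4.4 s14
python3 plan.py 5.4,5,4.8,4.6,4.4,4.2,4,4,4,4,4,4,4,3.5,3.5,3,2.5,2.5,2,2,2,2,2,2,2
```

```text
STRIPE -71.7 r 0.066 n 69
clk 13.683 meas ang -165.5 lag 0.0 r 0.1206 Frad 3.8 Ftan 2.4 Fz -5.2 z 0.1519 w 0.273 j [-0.87, 0.27, 0.65, 2.11, -0.23, 0.85, 0.12]
[{"xyz": [-1.1, 0.2, -0.0], "turn": 0, "jaw": 255}, {"xyz": [-2.1, 0.4, -0.0], "turn": 0, "jaw": 255}, {"xyz": [-3.1, 0.7, -0.0], "turn": 0, "jaw": 255}, {"xyz": [-4.0, 1.0, -0.1], "turn": 0, "jaw": 255}, {"xyz": [-4.8, 1.4, -0.1], "turn": 0, "jaw": 255}]
next phase0 -141.31806282888186
FIT I,d,off [0.01176 0.00211 0.01337] res deg [ 0.8 -2.2 -0.8  0.3  0.2  1.1  1.7 -0.7 -0.7 -0.6 -0.3  0.4] w now 1.119 head now deg 652.1 need wc 1.6
FIT I,d,off [0.01176 0.00211 0.01337] res deg [ 0.8 -2.2 -0.8  0.3  0.2  1.1  1.7 -0.7 -0.7 -0.6 -0.3  0.4] w now 1.119 head now deg 652.1 need wc 1.6
row 0 head 652.1 w 1.12
row 5 head 676.8 w 0.96
row 10 head 697.6 w 0.81
row 15 head 715.7 w 0.7
row 20 head 730.3 w 0.53
row 25 head 741.1 w 0.4
final 750.3 target 761.5
```

Call:
arm_command --deltas '[{"xyz": [-1.1, 0.2, 0.0], "turn": 0, "jaw": 255}, {"xyz": [-2.1, 0.4, 0.0], "turn": 0, "jaw": 255}, {"xyz": [-3.1, 0.7, 0.0], "turn": 0, "jaw": 255}, {"xyz": [-4.0, 1.0, 0.0], "turn": 0, "jaw": 255}, {"xyz": [-4.8, 1.4, 0.0], "turn": 0, "jaw": 255}]'

```text
clock: 14.1
position: [0.4573, 0.0523, 0.1517]
ee_rot: [-1.994, -2.405, 0.018]
force: [-2.9, -2.3, 7.5]
width: 0.274
```

```bash
python3 go.py 0 4.2,4.2,4,4,4
python3 plan.py 4.2,4.2,4,4,4,4,4,4,4,4,3.5,3.5,3,2.5,2.5,2,2,2,2,2,2,2,2,2,2
```

```text
clk 14.1 meas ang -140.6 lag 0.0 r 0.1205 Frad 3.7 Ftan -0.0 Fz 7.5 z 0.1517 w 0.274 j [-0.75, 0.3, 0.66, 2.08, -0.25, 0.86, 0.24]
[{"xyz": [-0.7, 0.5, -0.0], "turn": 0, "jaw": 255}, {"xyz": [-1.5, 1.0, -0.1], "turn": 0, "jaw": 255}, {"xyz": [-2.1, 1.5, -0.1], "turn": 0, "jaw": 255}, {"xyz": [-2.7, 2.1, -0.1], "turn": 0, "jaw": 255}, {"xyz": [-3.3, 2.7, -0.1], "turn": 0, "jaw": 255}]
next phase0 -120.22795227115415
FIT I,d,off [0.01176 0.00211 0.01337] res deg [ 0.8 -2.2 -0.8  0.3  0.2  1.1  1.7 -0.7 -0.7 -0.6 -0.3  0.4] w now 0.968 head now deg 677.0 need wc 1.6
row 0 head 677.0 w 0.97
row 5 head 698.0 w 0.82
row 10 head 716.4 w 0.72
row 15 head 732.0 w 0.58
row 20 head 744.0 w 0.43
row 25 head 753.2 w 0.35
final 760.7 target 761.5
```

Call:
arm_command --deltas '[{"xyz": [-0.7, 0.5, 0.0], "turn": 0, "jaw": 255}, {"xyz": [-1.5, 1.0, 0.0], "turn": 0, "jaw": 255}, {"xyz": [-2.1, 1.5, 0.0], "turn": 0, "jaw": 255}, {"xyz": [-2.7, 2.1, 0.0], "turn": 0, "jaw": 255}, {"xyz": [-3.3, 2.7, 0.0], "turn": 0, "jaw": 255}]'

```text
clock: 14.52
position: [0.4916, 0.0237, 0.1517]
ee_rot: [-1.996, -2.406, 0.016]
force: [-1.7, -2.4, 9.0]
width: 0.274
```

```bash
python3 go.py 0 4 s15
python3 plan.py 4,4,4,4,4,3.5,3.5,3,2.5,2.5,2,2,2,2,2,2,2,2,2,2
```

```text
STRIPE -19.8 r 0.073 n 103
clk 14.567 meas ang -118.4 lag 0.0 r 0.1203 Frad 3.1 Ftan 1.2 Fz 2.0 z 0.1518 w 0.276 j [-0.66, 0.36, 0.66, 2.01, -0.28, 0.89, 0.34]
[{"xyz": [-0.5, 0.7, -0.0], "turn": 0, "jaw": 255}, {"xyz": [-0.9, 1.4, -0.0], "turn": 0, "jaw": 255}, {"xyz": [-1.3, 2.1, -0.1], "turn": 0, "jaw": 255}, {"xyz": [-1.7, 2.9, -0.1], "turn": 0, "jaw": 255}, {"xyz": [-2.0, 3.7, -0.1], "turn": 0, "jaw": 255}]
next phase0 -98.4084271435066
FIT I,d,off [0.01193 0.00208 0.01642] res deg [ 0.9 -2.2 -1.   0.1  0.   1.   1.6 -0.6 -0.5 -0.3  0.2  1.1 -1.2] w now 0.795 head now deg 701.2 need wc 1.597
FIT I,d,off [0.01193 0.00208 0.01642] res deg [ 0.9 -2.2 -1.   0.1  0.   1.   1.6 -0.6 -0.5 -0.3  0.2  1.1 -1.2] w now 0.795 head now deg 701.2 need wc 1.597
row 0 head 701.5 w 0.79
row 5 head 719.2 w 0.71
row 10 head 734.7 w 0.58
row 15 head 746.7 w 0.43
row 20 head 755.9 w 0.35
final 763.7 target 761.5
```

```bash
python3 go.py 0 4,4,3.8,3.6,3.4
python3 plan.py 4,4,3.8,3.6,3.4,3.2,3,2.6,2.4,2.2,2,2,2,2,2,2,2,2,2,2
```

```text
clk 14.567 meas ang -118.4 lag 0.0 r 0.1203 Frad 3.1 Ftan 1.2 Fz 2.0 z 0.1518 w 0.276 j [-0.66, 0.36, 0.66, 2.01, -0.28, 0.89, 0.34]
[{"xyz": [-0.5, 0.7, -0.0], "turn": 0, "jaw": 255}, {"xyz": [-0.9, 1.4, -0.0], "turn": 0, "jaw": 255}, {"xyz": [-1.3, 2.1, -0.1], "turn": 0, "jaw": 255}, {"xyz": [-1.6, 2.8, -0.1], "turn": 0, "jaw": 255}, {"xyz": [-1.9, 3.4, -0.1], "turn": 0, "jaw": 255}]
next phase0 -99.6084271435066
FIT I,d,off [0.01193 0.00208 0.01642] res deg [ 0.9 -2.2 -1.   0.1  0.   1.   1.6 -0.6 -0.5 -0.3  0.2  1.1 -1.2] w now 0.795 head now deg 701.2 need wc 1.597
row 0 head 701.5 w 0.79
row 5 head 719.1 w 0.69
row 10 head 733.8 w 0.55
row 15 head 745.2 w 0.41
row 20 head 754.0 w 0.34
final 761.4 target 761.5
```

Call:
arm_command --deltas '[{"xyz": [-0.5, 0.7, 0.0], "turn": 0, "jaw": 255}, {"xyz": [-0.9, 1.4, 0.0], "turn": 0, "jaw": 255}, {"xyz": [-1.3, 2.1, 0.0], "turn": 0, "jaw": 255}, {"xyz": [-1.6, 2.8, 0.0], "turn": 0, "jaw": 255}, {"xyz": [-1.9, 3.4, 0.0], "turn": 0, "jaw": 255}]'

```text
clock: 14.98
position: [0.5321, 0.0099, 0.1517]
ee_rot: [-1.999, -2.408, 0.013]
force: [-0.1, -1.2, 7.3]
width: 0.278
```

```bash
python3 go.py 0 3.2,3,2.6,2.4,2.2
python3 plan.py 3.2,3,2.6,2.4,2.2,2,2,2,2,2,2,2,2,2
```

```text
clk 14.983 meas ang -98.7 lag 0.0 r 0.1202 Frad 1.2 Ftan 0.1 Fz 7.3 z 0.1517 w 0.278 j [-0.59, 0.42, 0.65, 1.92, -0.31, 0.92, 0.39]
[{"xyz": [-0.2, 0.6, -0.0], "turn": 0, "jaw": 255}, {"xyz": [-0.3, 1.3, -0.0], "turn": 0, "jaw": 255}, {"xyz": [-0.5, 1.8, -0.1], "turn": 0, "jaw": 255}, {"xyz": [-0.5, 2.3, -0.1], "turn": 0, "jaw": 255}, {"xyz": [-0.6, 2.7, -0.1], "turn": 0, "jaw": 255}]
next phase0 -85.34984361249964
FIT I,d,off [0.01194 0.00208 0.01658] res deg [ 1.  -2.2 -1.   0.  -0.   1.   1.6 -0.6 -0.5 -0.2  0.2  1.1 -1.3] w now 0.707 head now deg 719.2 need wc 1.597
row 0 head 719.2 w 0.71
row 5 head 734.2 w 0.56
row 10 head 745.7 w 0.42
final 760.9 target 761.5
```

Call:
arm_command --deltas '[{"xyz": [-0.2, 0.6, 0.0], "turn": 0, "jaw": 255}, {"xyz": [-0.3, 1.3, 0.0], "turn": 0, "jaw": 255}, {"xyz": [-0.5, 1.8, 0.0], "turn": 0, "jaw": 255}, {"xyz": [-0.5, 2.3, 0.0], "turn": 0, "jaw": 255}, {"xyz": [-0.6, 2.7, 0.0], "turn": 0, "jaw": 255}]'

```text
clock: 15.4
position: [0.5612, 0.0091, 0.1517]
ee_rot: [-2.0, -2.409, 0.012]
force: [-0.3, -0.7, 7.5]
width: 0.282
```

```bash
python3 go.py 0 2 s16
python3 plan.py 2,2,2,2,2,2,2
```

```text
STRIPE 16.5 r 0.074 n 110
clk 15.45 meas ang -84.5 lag 0.0 r 0.12 Frad 2.0 Ftan 0.4 Fz 4.4 z 0.1518 w 0.275 j [-0.56, 0.46, 0.64, 1.85, -0.34, 0.95, 0.41]
[{"xyz": [-0.0, 0.4, -0.0], "turn": 0, "jaw": 255}, {"xyz": [-0.0, 0.8, -0.0], "turn": 0, "jaw": 255}, {"xyz": [-0.0, 1.3, -0.0], "turn": 0, "jaw": 255}, {"xyz": [-0.0, 1.7, -0.0], "turn": 0, "jaw": 255}, {"xyz": [-0.0, 2.1, -0.0], "turn": 0, "jaw": 255}]
next phase0 -74.50410002794908
FIT I,d,off [0.01212 0.00205 0.02073] res deg [ 1.2 -2.2 -1.3 -0.2 -0.3  0.9  1.5 -0.6 -0.4 -0.   0.6  1.6 -0.6 -1.3] w now 0.534 head now deg 736.8 need wc 1.595
FIT I,d,off [0.01212 0.00205 0.02073] res deg [ 1.2 -2.2 -1.3 -0.2 -0.3  0.9  1.5 -0.6 -0.4 -0.   0.6  1.6 -0.6 -1.3] w now 0.534 head now deg 736.8 need wc 1.595
row 0 head 736.8 w 0.53
row 5 head 747.8 w 0.41
final 760.4 target 761.5
```

Call:
arm_command --deltas '[{"xyz": [0, 0.4, 0.0], "turn": 0, "jaw": 255}, {"xyz": [0, 0.8, 0.0], "turn": 0, "jaw": 255}, {"xyz": [0, 1.3, 0.0], "turn": 0, "jaw": 255}, {"xyz": [0, 1.7, 0.0], "turn": 0, "jaw": 255}, {"xyz": [0, 2.1, 0.0], "turn": 0, "jaw": 255}]'

```text
clock: 15.87
position: [0.5834, 0.0135, 0.1517]
ee_rot: [-2.0, -2.41, 0.01]
force: [0.1, -0.6, 5.1]
width: 0.279
```

```bash
python3 go.py 0 1.8,1.4,1,0.6,0 s17
python3 plan.py 1.8,1.4,1,.6;python3 plan.py 1.6,1.2,0.8,.4
```

```text
STRIPE 29.2 r 0.074 n 112
clk 15.917 meas ang -73.6 lag 0.0 r 0.1198 Frad 2.8 Ftan 1.2 Fz 4.3 z 0.1518 w 0.276 j [-0.55, 0.5, 0.63, 1.79, -0.35, 0.97, 0.41]
[{"xyz": [0.0, 0.4, -0.0], "turn": 0, "jaw": 255}, {"xyz": [0.1, 0.7, -0.0], "turn": 0, "jaw": 255}, {"xyz": [0.1, 0.9, -0.0], "turn": 0, "jaw": 255}, {"xyz": [0.1, 1.0, -0.0], "turn": 0, "jaw": 255}, {"xyz": [0.1, 1.0, -0.0], "turn": 0, "jaw": 255}]
next phase0 -68.8304606068506
FIT I,d,off [0.01222 0.00204 0.02307] res deg [ 1.3 -2.2 -1.4 -0.4 -0.4  0.8  1.5 -0.6 -0.4  0.1  0.7  1.8 -0.3 -0.9
 -0.8] w now 0.395 head now deg 749.5 need wc 1.594
FIT I,d,off [0.01222 0.00204 0.02307] res deg [ 1.3 -2.2 -1.4 -0.4 -0.4  0.8  1.5 -0.6 -0.4  0.1  0.7  1.8 -0.3 -0.9
 -0.8] w now 0.395 head now deg 749.5 need wc 1.594
row 0 head 749.6 w 0.39
final 762.1 target 761.5
FIT I,d,off [0.01222 0.00204 0.02307] res deg [ 1.3 -2.2 -1.4 -0.4 -0.4  0.8  1.5 -0.6 -0.4  0.1  0.7  1.8 -0.3 -0.9
 -0.8] w now 0.395 head now deg 749.5 need wc 1.594
row 0 head 749.6 w 0.39
final 761.6 target 761.5
```

Call:
arm_command --deltas '[{"xyz": [0, 0.3, 0.0], "turn": 0, "jaw": 255}, {"xyz": [0, 0.4, 0.0], "turn": 0, "jaw": 255}, {"xyz": [0, 0.5, 0.0], "turn": 0, "jaw": 255}, {"xyz": [0, 0.5, 0.0], "turn": 0, "jaw": 255}, {"xyz": [0, 0.5, 0.0], "turn": 0, "jaw": 255}]'

```text
clock: 16.33
position: [0.5892, 0.0153, 0.1518]
ee_rot: [-1.999, -2.411, 0.008]
force: [-0.2, -1.0, 4.3]
width: 0.276
```

Call:
arm_command --deltas '[{"xyz": [0, 0, 0], "turn": 0, "jaw": 255}, {"xyz": [0, 0, 0], "turn": 0, "jaw": 255}, {"xyz": [0, 0, 0], "turn": 0, "jaw": 255}, {"xyz": [0, 0, 0], "turn": 0, "jaw": 255}, {"xyz": [0, 0, 0], "turn": 0, "jaw": 255}]'

```text
clock: 16.75
position: [0.5892, 0.0154, 0.1518]
ee_rot: [-1.999, -2.411, 0.008]
force: [0.2, -2.2, 4.5]
width: 0.277
```

```bash
python3 go.py 0 0 s18;python3 plan.py 0,0,0,0,0
```

```text
STRIPE 41.5 r 0.074 n 104
clk 16.8 meas ang -71.1 lag 0.0 r 0.1198 Frad 1.1 Ftan 0.3 Fz 4.2 z 0.1518 w 0.282 j [-0.55, 0.51, 0.63, 1.78, -0.35, 0.98, 0.41]
[{"xyz": [-0.0, 0.0, -0.0], "turn": 0, "jaw": 255}, {"xyz": [-0.0, 0.0, -0.0], "turn": 0, "jaw": 255}, {"xyz": [-0.0, 0.0, -0.0], "turn": 0, "jaw": 255}, {"xyz": [-0.0, 0.0, -0.0], "turn": 0, "jaw": 255}, {"xyz": [-0.0, 0.0, -0.0], "turn": 0, "jaw": 255}]
next phase0 -71.10707521833525
FIT I,d,off [0.01232 0.00203 0.02603] res deg [ 1.5 -2.2 -1.5 -0.5 -0.6  0.6  1.4 -0.7 -0.4  0.1  0.8  1.9 -0.  -0.6
 -0.2 -1.1] w now 0.065 head now deg 760.6 need wc 1.593
FIT I,d,off [0.01232 0.00203 0.02603] res deg [ 1.5 -2.2 -1.5 -0.5 -0.6  0.6  1.4 -0.7 -0.4  0.1  0.8  1.9 -0.  -0.6
 -0.2 -1.1] w now 0.065 head now deg 760.6 need wc 1.593
row 0 head 760.6 w 0.07
row 5 head 761.2 w 0.0
final 761.2 target 761.5
```

Excellent. I'll let it come to rest and measure again, with the pointer in the same picture.

Call:
arm_command --deltas '[{"xyz": [0, 0, 0], "turn": 0, "jaw": 255}, {"xyz": [0, 0, 0], "turn": 0, "jaw": 255}, {"xyz": [0, 0, 0], "turn": 0, "jaw": 255}, {"xyz": [0, 0, 0], "turn": 0, "jaw": 255}, {"xyz": [0, 0, 0], "turn": 0, "jaw": 255}]'

```text
clock: 17.22
position: [0.5892, 0.0154, 0.1518]
ee_rot: [-1.999, -2.411, 0.008]
force: [1.1, -1.9, 5.1]
width: 0.281
```

```bash
cat > chk.py <<'E'
import sys
from s import *
head();
I=get_image('scene');T=get_image('top')
for J in (I,T):
    P=cloud(J);hsv=cv2.cvtColor(J['frame'],cv2.COLOR_RGB2HSV)
    m=cv2.inRange(hsv,(20,150,100),(33,255,255))>0;m&=(P[...,2]>.100)&(np.hypot(P[...,0]-.551,P[...,1]-.126)<.21)
    v,u=np.nonzero(m);q=np.array([ray(J,a,b,.112) for a,b in zip(u,v)]).reshape(-1,3);d=q[:,:2]-AX
    if len(d): print('pointer',np.degrees(np.arctan2(*d.mean(0)[::-1])).round(1),len(d))
    q=P[(np.hypot(P[...,0]-.552,P[...,1]-.126)<.065)&(P[...,2]>.19)&(P[...,2]<.212)]
    if len(q)>30: (x,y),r=cv2.minEnclosingCircle(q[:,:2].astype(np.float32));print('pot',x,y,r)
cv2.imwrite('pics/'+sys.argv[1]+'.png',cv2.resize(I['frame'][200:360,250:450,::-1],None,fx=3.7,fy=3.7,interpolation=cv2.INTER_CUBIC))
save(sys.argv[1]+'t',T['frame'])
o=observe();print(o['clock'],o['position'],o['force'].round(1))
E
python3 chk.py s19
```

```text
STRIPE 42.0 r 0.074 n 108
pointer 41.2 97
pot 0.5507825016975403 0.1274501234292984 0.042978838086128235
pointer 41.5 73
17.3667 [0.58919304 0.01532334 0.15177425] [ 1.  -1.9  4.3]
```

View pics/s19.png

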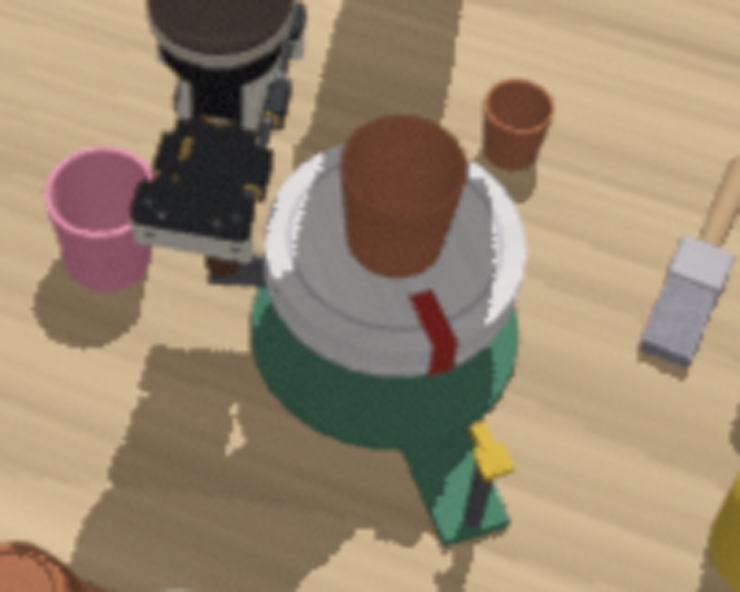

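```bash
python3 - <<'E'
from s import *
for n in('scene','top'):
    I=get_image(n);hsv=cv2.cvtColor(I['frame'],cv2.COLOR_RGB2HSV)
    m=(cv2.inRange(hsv,(0,120,50),(5,255,255))|cv2.inRange(hsv,(176,120,50),(180,255,255)))>0
    v,u=np.nonzero(m);q=np.array([ray(I,a,b,.12) for a,b in zip(u,v)]);d=q[:,:2]-AX;r=np.hypot(*d.T)
    s=d[(r>.046)&(r<.086)]
    if len(s)<10: print(n,'hid');continue
    vx,vy,x0,y0=cv2.fitLine(s.astype(np.float32),cv2.DIST_L2,0,.01,.01).ravel()
    print(n,len(s),'ang',np.degrees(np.arctan2(s.mean(0)[1],s.mean(0)[0])).round(2),'dir',np.degrees(np.arctan2(vy,vx)).round(1),r[(r<.1)].max())
    # disc centre from edge of white pixels at z .12
    P=cloud(I);m=(abs(P[...,2]-.12)<.004)&(np.hypot(P[...,0]-AX[0],P[...,1]-AX[1])<.1)
    q=P[m];(x,y),rr=cv2.minEnclosingCircle(q[:,:2].astype(np.float32));print(' disc',x,y,rr,m.sum())
E
```

```text
scene 82 ang 42.57 dir 40.4 0.09945883353568552
 disc 0.5518378615379333 0.12620870769023895 0.09193330258131027 2146
top 35 ang 42.16 dir 19.0 0.08902653505525318
 disc 0.5901126265525818 0.18575593829154968 0.05315330624580383 186
```

The stripe is at 42.4° and the pointer at 41.4°, and the head is at rest. Now I let go and lift away.

Call:
arm_command --deltas '[{"xyz": [0, 0, 0], "turn": 0, "jaw": 170}, {"xyz": [0, 0, 0], "turn": 0, "jaw": 140}, {"xyz": [0, 0, 0], "turn": 0, "jaw": 110}, {"xyz": [0, 0, 0], "turn": 0, "jaw": 100}, {"xyz": [0, 0, 0], "turn": 0, "jaw": 100}]'

```text
clock: 17.88
position: [0.589, 0.0156, 0.1515]
ee_rot: [-1.998, -2.411, 0.009]
force: [0.1, 0.0, 0.0]
width: 0.567
```

Call:
arm_command --deltas '[{"xyz": [0, 0, 0], "turn": 0, "jaw": 90}, {"xyz": [0, 0, -1], "turn": 0, "jaw": 90}, {"xyz": [0, 0, -3], "turn": 0, "jaw": 90}, {"xyz": [0, 0, -6], "turn": 0, "jaw": 90}, {"xyz": [0, 0, -9], "turn": 0, "jaw": 90}]'

```text
clock: 18.3
position: [0.5894, 0.0152, 0.2428]
ee_rot: [-1.998, -2.41, 0.011]
force: [-0.2, 1.0, 0.8]
width: 0.65
```

```bash
python3 chk.py s20
```

```text
STRIPE 41.9 r 0.074 n 103
pointer 41.2 97
pot 0.551418125629425 0.12513461709022522 0.04310709983110428
pointer 41.5 73
18.45 [0.59151292 0.01508483 0.24455928] [-0.3 -0.1 -0.6]
```

View pics/s20.png

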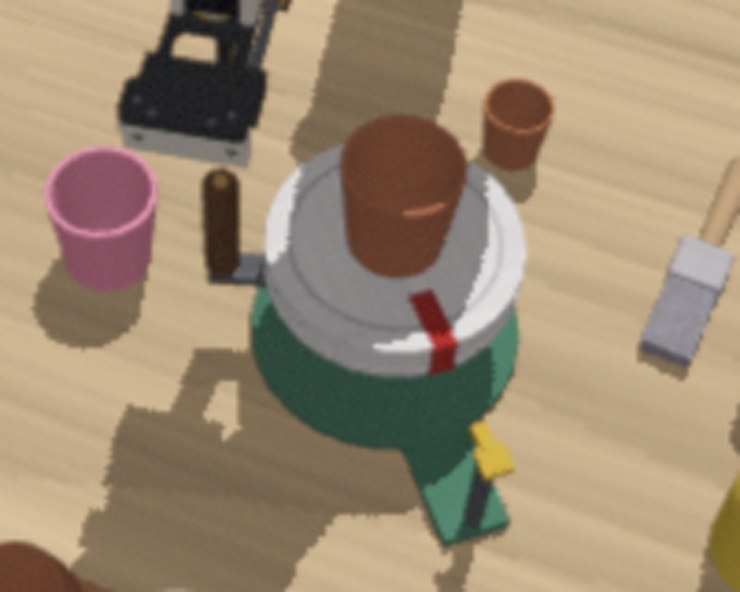

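The picture shows the gripper clear of the handle, the stripe at about (435,330) in line with the pointer tip at about (480,428), and the pot upright in the middle. I hold still for a moment, then hand in.

Call:
arm_command --deltas '[{"xyz": [0, 0, -1], "turn": 0, "jaw": 90}, {"xyz": [0, 0, -1], "turn": 0, "jaw": 90}, {"xyz": [0, 0, -1], "turn": 0, "jaw": 90}, {"xyz": [0, 0, -1], "turn": 0, "jaw": 90}]'

```text
clock: 18.78
position: [0.5912, 0.0151, 0.254]
ee_rot: [-2.0, -2.413, 0.004]
force: [0.5, 0.6, -0.9]
width: 0.646
```

```bash
python3 -c "
from s import *
head();print(sign_off())"
```

```text
STRIPE 42.0 r 0.074 n 105
the job is handed in; nothing more can be done
None
```

I cranked the wheel anticlockwise by its handle, brought it to rest with the stripe at the pointer, let go of the handle, and handed the job in at about 19 s.

- **Pace:** the head ran at 69–75°/s (72°/s is one turn in five seconds) from about t = 5 s to t = 13 s. The crank stayed below 1.8 rad/s, under the 2.09 rad/s limit, so the head could not have gone faster than one turn in three seconds.
- **Stop:** the last check put the stripe at 42.0° and the pointer at 41.2–41.5°. A tighter fit done before letting go read 42.2–42.6°, so the stripe is about 1° past the pointer. The stripe did not move between stopping, letting go and handing in.
- **Pot:** it is still upright and centred within about 1 mm, and nothing touched it.
- **Forces:** in the readings I took, the wrist force stayed below about 20 N. The small vertical loads came from gripping the handle.
- **Disagreements:**
    - The early stripe mask was too strict and missed the stripe in some pictures; I loosened it and re-measured.
    - The stripe was hidden in one frame.
    - The stripe direction and disc centre from the final top view were unusable because the arm was in the way.
- **Not measured:** I did not re-measure the other loose objects. The final picture shows the pink cup, the small terracotta cup and the brush where they were. The jar shows only at its edge there, and the beaker, bowl and pine block are outside it.

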